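# Find the block whose bore takes the pin gauge and pass it

## Robot

A 6-joint arm with a two-finger parallel gripper is mounted at the origin on a cart in front of the work surface, level with it; the furniture and walls round the work are solid. World frame = base frame: x ahead of the robot, y to its left, z up, the work surface at z = 0. Lengths are in m, angles in rad, forces in N, time in s.
With the tool pointing down it reaches from about 0.3 to 0.85 m from the base axis. Payload 4.2 kg.
Tool frame: the origin (TCP) lies between the finger pads; the fingertips stand 19 mm ahead of it and the grasp point (between the pads) is the TCP; x points along the fingers, y is the direction in which the jaws open and shut, and the axes are right-handed (so a half turn about x gives the same grasp; the last joint's range is limited). The gripper opens to 91 mm and grips with 3 to 60 N. Pads are 32 mm wide; open, the fingers measure 118 mm over their backs; the gripper's body (76 mm by 178 mm) begins 60 mm behind the grasp point.
Start: joints at [1.18, 0.32, 1.565, -0, 1.257, -0.02], TCP at [0.208, 0.536, 0.21] pointing down, gripper open.
Joint ranges: [-3.11, 3.11], [-0.84, 2.01], [0.21, 2.61], [-1.34, 4.49], [0.05, 2.63], [-2.56, 2.56]. Speed limits (rad/s): [2.57, 2.57, 3.14, 3.14, 3.14, 3.14].

## Interface

Orientations are given as a 3x3 rotation matrix whose columns are the frame's x, y, z axes.
In Python, from rig import manip gives the robot as it stands.
- The arm moves only by the tool play_rows, never from a script. Its argument "motion" is a list of rows, each an object with "dp": the shift along the tool's x, y, z normalised to -1 to 1, where 1 is 0.2 m, a list of three; "delta_rot": the turn, a rotation vector about the tool's x, y, z normalised to -1 to 1, where 1 is 180 degrees, a list of three. A call has 1 to 8 rows; each row is the pose to reach, as a shift and turn from the pose commanded when the call began, along the tool's axes at that moment, turning the shorter way round; what a row does not reach only later rows make up. A row lasts 1/10 s, in which the tool goes at most 50 mm and 8.59 degrees, less where a joint would pass 70% of its speed; a pose out of reach is approached as far as the arm can. A call with a number of a shift or a turn outside -1 to 1 is refused whole. A call with a gripper value outside its range is refused whole. "gripper" is the gripper's target within -1 to 1 (shut at 1, half-way at 0, fully open at -1), set as the call begins (left out, the last holds). The fingers move at their own pace and stop on an object; "squeeze" is the grip in N (left out, the last holds). Time passes only in rows, so rows that repeat a pose let the fingers close. It gives the time, the measured TCP pose, the force and the opening at its end, in the units of the state.
- manip.sense(): the state, without advancing time (a new reading comes with each control period).
- manip.camera(name): name is "scene" or "side" or "wrist"; returns a dict with "image" (480x640x3 uint8, red, green, blue), "intrinsics" (3x3 intrinsics, pixels), "extrinsics" (4x4, takes a point from camera to world coordinates). Camera axes: x right, y down, z forward; pixel columns grow to the right and rows downward; lengths in m; the calibration is good to about 2 mm. A picture is of the moment at which its call begins. There is no depth.
- manip.hand_in(): hands the job in, once; it reports no verdict.
Trained networks look in a picture, given as the dict that the camera call returned (one of the last four; its "shot" number tells which), for a name from the list of things; names that differ only in an ending like _2 or _b are one class to them, and where a whole thing is asked for, a point or a joint stands for the part that bears it (a point fixed in the world has none). Each returns a list of dicts, best first, with "score" (0 to 1); they miss things now and then, are a little off and sometimes report something else, mostly with a low value. They report only what shows in the picture. A call takes as long as a camera call.
- manip.trace(picture, thing): "mask" (480x640 bool, what is visible of it) and "bbox" ([centre column, centre row, width, height] in pixels, round what is visible of it).
The state is a dict: "clock": time; "joint_positions": joint angles; "joint_vel": joint speeds; "effort": joint torques, N m; "tcp_pos": TCP position; "ee_rot": TCP orientation; "ft_force": force on the tool from outside, world axes, zero at the start; "moment": the same for the moment, N m; "gripper_width": finger opening in m.
Only numpy, scipy, OpenCV 4.12 (cv2) and the standard library are available. Lean on these libraries where they do the work, as an engineer would, in place of code of your own. Each camera call takes 0.05 s, during which the arm holds its last target.

## Task

Hold the pin gauge and try it in the bores of the three drilled blocks, where they stand in the rack, until you find the one block that takes it fully home, collar down on the block; the other two are undersize deep inside, so feel your way in gently and never force it. Then put that block in the green tray with the gauge standing fully home in it, and let go. Leave the two bottles and the disc filter round the work undisturbed.

Things in the scene. Friction and masses are not known exactly. Their poses are not given: they have to be found in the camera images.
- gauge_mid (a point): pin gauge, loose, 60 g, 68 mm long, upright at the start in its grey stand: steel pin 12 mm thick and 38 mm long with a chamfered nose, above it a collar 24 mm wide and 4 mm thick, then a round blue handle 16 mm thick and 26 mm long. This point is on its axis, half-way up: 34 mm above the nose, 4 mm below the underside of the collar, 34 mm below the top of the handle, z up
- gauge_stand: grey gauge stand, fixed, 50 x 50 x 45 mm on a 70 mm square foot, with a plain upright hole 16 mm wide through it in which the gauge stands, collar on its top face; origin at the centre of its underside, on the bench
- rack: black rack, fixed, 74 (x) x 270 (y) x 16 mm, with three square nests 47 mm wide and 8 mm deep in a row along its y axis, a loose block in each (37 mm of it above the rack, up to 1.5 mm of play); origin at the centre of its underside. The load on the rack must stay under 30 N, of which the blocks weigh about 3 N
- nest_0 (a point): left nest of the rack (rack-frame y +85 mm): the mouth of the bore of the block in it, on the nest's axis, 53 mm above the bench; x, y axes parallel to the block's faces, z up. The three blocks look alike: bare metal, 100 g, 44 x 44 x 45 mm, upright bore through the centre, its upper 25 mm 13.2 mm wide with a 1 mm chamfer at the mouth. Which block is in which nest changes
- nest_1 (a point): middle nest of the rack (rack-frame y 0 mm): the mouth of the bore of the block in it, on the nest's axis, 53 mm above the bench; x, y axes parallel to the block's faces, z up. In one block the whole bore is 13.2 mm wide and the gauge goes home; in the other two the lower 20 mm is only 7.5 mm wide, so the gauge's nose stops 25 mm down, collar 13 mm above the block
- nest_2 (a point): right nest of the rack (rack-frame y -85 mm): the mouth of the bore of the block in it, on the nest's axis, 53 mm above the bench; x, y axes parallel to the block's faces, z up
- tray_floor (a point): green open tray, fixed, 92 x 92 mm outside, 82 x 82 mm inside, 16 mm high, floor 5 mm thick: the centre of its inner floor; x and y axes along its walls
- bottle_red_mid (a point): small white bottle with a red cap, 36 mm wide, 70 mm tall, loose, behind the rack: its centre
- bottle_white_mid (a point): white bottle with a white cap, 40 mm wide, 85 mm tall, loose, behind the rack: its centre
- disc_filter_mid (a point): white round disc filter, 48 mm wide, 46 mm tall, loose, in front of the rack: its centre
- gauge: the same pin gauge, its origin on its axis at the nose, z up along the handle

How it is judged:
On the way:
1. the gauge is fully home (collar within 3.5 mm of the block) and upright in a block that stands in the rack (((horizontal distance between gauge_mid and nest_0 below 0.005 m and z of gauge_mid in the frame of nest_0 between -0.009 and -0.0005 m and angle between gauge_mid's own z axis and vertical below 0.1 rad) or (horizontal distance between gauge_mid and nest_1 below 0.005 m and z of gauge_mid in the frame of nest_1 between -0.009 and -0.0005 m and angle between gauge_mid's own z axis and vertical below 0.1 rad) or (horizontal distance between gauge_mid and nest_2 below 0.005 m and z of gauge_mid in the frame of nest_2 between -0.009 and -0.0005 m and angle between gauge_mid's own z axis and vertical below 0.1 rad))), for 0.2 s.
At the end, for the whole second after the job is handed in: The gauge stands upright (within 0.1 rad), released and at rest, fully home (collar within 3.5 mm of the block's top) in the block that takes it, and that block stands flat on the floor of the green tray, the gauge's axis within 30 mm of the tray's centre (horizontal distance between gauge_mid and tray_floor below 0.03 m and z of gauge_mid in the frame of tray_floor between 0.036 and 0.0445 m and angle between gauge_mid's own z axis and vertical below 0.1 rad and linear speed of gauge below 0.02 m/s); the robot touches nothing.
It fails at once if the rack, with the blocks in it, is loaded with more than 30 N: the gauge is forced (contact force between rack and anything else above 30 N).
It fails at once if a bottle or the disc filter is moved more than 15 mm (distance of any of bottle_red_mid, bottle_white_mid, disc_filter_mid from where it was at the start of the episode above 0.015 m).
It also fails if it takes over 64 s, if anything falls off the work surface, if the arm or the gripper's body presses on something with over 40 N, if the wrist force passes 120 N, or if a joint passes its speed limit or range.

## Working session

There is one attempt and no reset: what is moved stays moved. The work goes in short steps, Python scripts to look and compute and a tool call to move; the robot and the scene stay as the last step left them, time stands still between calls to the robot, and variables do not carry over. Pictures are saved under pics/ and viewed, and the job is handed in when it is done.

Besides the shell and the picture viewer there is one more tool, called as name([rows], argument=value, ...), one row to a line, values as JSON. play_rows: Moves the arm, as the interface text tells. Scaled input: -1 to 1 covers 0.2 m each way for a shift and 180 degrees each way for a turn. Its arguments: {"type":"object","properties":{"motion":{"type":"array"},"gripper":{"type":"number"},"squeeze":{"type":"number"}},"required":["motion"]}

```bash
ls; mkdir -p pics
cat > h.py <<'E'
import numpy as np, cv2
from rig import manip
def snap(name,fn):
    p=manip.camera(name); cv2.imwrite('pics/'+fn,cv2.cvtColor(p['image'],cv2.COLOR_RGB2BGR)); return p
def ray(p,u,v,z):
    K=np.array(p['intrinsics']);T=np.array(p['extrinsics'])
    d=T[:3,:3]@np.linalg.solve(K,[u,v,1.]);o=T[:3,3]
    return o+d*(z-o[2])/d[2]
def proj(p,X):
    K=np.array(p['intrinsics']);T=np.array(p['extrinsics'])
    c=T[:3,:3].T@(np.array(X)-T[:3,3]);q=K@c;return q[:2]/q[2]
E
python3 - <<'E'
from h import *
np.set_printoptions(precision=4,suppress=True)
print(manip.sense())
import pickle
for n in ['scene','side','wrist']:
    p=snap(n,n+'0.png'); print(n,p['extrinsics'],p['intrinsics'])
    pickle.dump(p,open(n+'0.pkl','wb'))
E
```

```text
pics
{'clock': 0.0, 'joint_positions': array([ 1.18  ,  0.3203,  1.5657, -0.    ,  1.2574, -0.02  ]), 'joint_vel': array([ 0.0002, -0.0005, -0.    , -0.0002,  0.001 ,  0.0011]), 'effort': array([ -0.    , -41.2458, -23.1976,   0.0729,   0.0458,  -0.0001]), 'tcp_pos': array([0.2082, 0.5355, 0.2091]), 'ee_rot': array([[-0.0006,  0.3624,  0.932 ],
       [-0.0016,  0.932 , -0.3624],
       [-1.    , -0.0017, -0.    ]]), 'ft_force': array([-0.6114,  0.3058, -0.5146]), 'moment': array([-0.0302,  0.009 , -0.029 ]), 'gripper_width': 0.09094542415475053}
scene [[ 0.8738 -0.3713  0.314   0.1807]
 [-0.4862 -0.6704  0.5605 -0.615 ]
 [ 0.0024 -0.6425 -0.7663  0.915 ]
 [ 0.      0.      0.      1.    ]] [[477.2149   0.     312.6627]
 [  0.     477.2149 236.7606]
 [  0.       0.       1.    ]]
side [[ 0.8977 -0.2414  0.3686  0.1876]
 [-0.4399 -0.4433  0.781  -0.7352]
 [-0.0252 -0.8632 -0.5042  0.5458]
 [ 0.      0.      0.      1.    ]] [[531.1848   0.     325.2617]
 [  0.     531.1848 243.9593]
 [  0.       0.       1.    ]]
wrist [[ 0.3616  0.9046  0.2255  0.1438]
 [ 0.9323 -0.3506 -0.0887  0.5611]
 [-0.0012  0.2423 -0.9702  0.3834]
 [ 0.      0.      0.      1.    ]] [[378.1717   0.     320.2722]
 [  0.     378.1717 242.3383]
 [  0.       0.       1.    ]]
```

View pics/scene0.png

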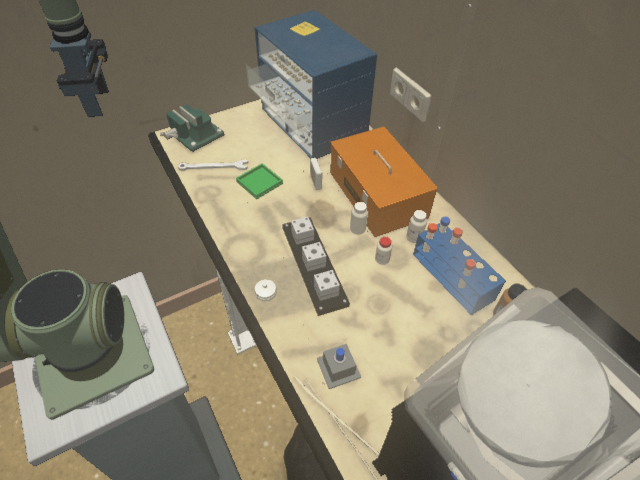

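View pics/side0.png

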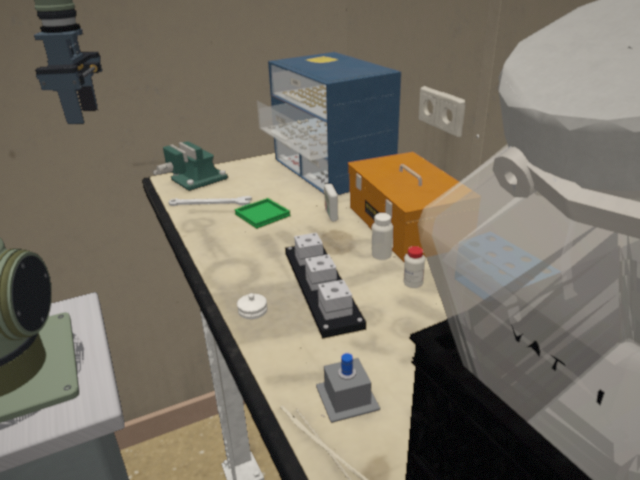

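View pics/wrist0.png

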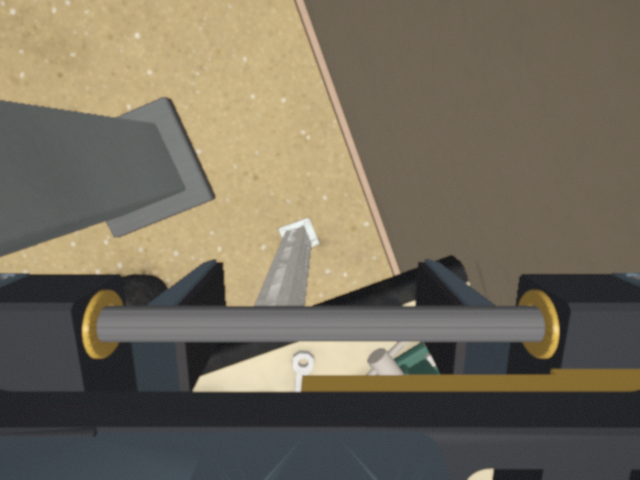

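The scene view shows the green tray at (260,181), the block tops at about (303,228), (314,252) and (327,283), the gauge handle at (340,354), the filter at (265,290), the red-capped bottle at (384,250) and the white-capped one at (359,217). I'll measure these next.

Run:
```python
from h import *
np.set_printoptions(precision=4,suppress=True)
from scipy.optimize import least_squares
P={n:manip.camera(n) for n in ['scene','side']}
for t in ['gauge','gauge_stand','rack','tray_floor','nest_0','bottle_red_mid','bottle_white_mid','disc_filter_mid']:
    for n,p in P.items():
        r=manip.trace(p,t)
        for q in r[:3]:
            m=q['mask'];v,u=np.nonzero(m)
            print(t,n,round(q['score'],2),np.round(q['bbox'],1),m.sum(),'cent',u.mean().round(1),v.mean().round(1))
            if q is r[0]: np.save(f'm_{t}_{n}.npy',m)
# zoom crops
import pickle
for n,(u0,v0,w,h,k) in {'scene':(235,160,130,230,3)}.items(): pass
def crop(p,u0,v0,w,h,k,fn):
    im=cv2.cvtColor(p['image'],cv2.COLOR_RGB2BGR)[v0:v0+h,u0:u0+w]
    cv2.imwrite('pics/'+fn,cv2.resize(im,None,fx=k,fy=k,interpolation=cv2.INTER_CUBIC))
crop(P['scene'],270,210,90,110,5,'c_rack_scene.png')
crop(P['side'],280,225,95,115,5,'c_rack_side.png')
crop(P['scene'],310,335,60,60,8,'c_g_scene.png')
crop(P['side'],310,340,80,80,7,'c_g_side.png')
```

```text
gauge scene 0.71 [338.9 356.4  15.1  14. ] 138 cent 339.3 355.6
gauge side 0.58 [346.9 367.6  17.9  26.8] 368 cent 346.6 366.9
gauge side 0.5 [263.7 211.2  57.4  33.3] 1094 cent 262.2 212.3
gauge_stand scene 0.76 [339.9 364.7  44.7  40.8] 1099 cent 337.8 367.4
gauge_stand side 0.71 [413.8 266.8  21.4  43.5] 733 cent 413.9 267.4
gauge_stand side 0.19 [382.  235.7  24.7  46.7] 901 cent 382.1 236.9
rack scene 0.63 [264.9 290.2  18.6  21.2] 344 cent 265.5 289.8
rack scene 0.6 [317.1 269.2  66.5  98.1] 1524 cent 314.1 274.3
rack side 0.86 [325.1 291.3  81.   93.8] 1976 cent 324.5 303.3
tray_floor scene 0.77 [256.8 180.9  48.8  32.3] 896 cent 258.4 180.2
tray_floor side 0.81 [263.9 211.2  57.2  32.3] 1086 cent 262.0 212.1
nest_0 scene 0.72 [319.4 270.9  64.9  88.7] 1400 cent 316.6 276.5
nest_0 side 0.77 [327.1 291.6  78.   95.5] 1907 cent 324.7 304.7
nest_0 side 0.68 [253.9 307.9  25.6  26.7] 610 cent 252.2 305.9
bottle_red_mid scene 0.95 [381.5 250.7  13.8  32.7] 382 cent 383.2 250.6
bottle_red_mid side 0.77 [413.9 265.4  24.6  41.9] 767 cent 414.1 267.2
bottle_red_mid side 0.17 [264.6 211.5  56.9  29.8] 1061 cent 262.1 212.2
bottle_white_mid scene 0.71 [358.2 218.4  19.1  29.1] 471 cent 358.3 218.0
bottle_white_mid side 0.78 [381.2 233.8  25.3  46.5] 913 cent 382.0 236.1
disc_filter_mid scene 0.59 [266.1 290.8  23.7  25.5] 393 cent 264.8 289.4
disc_filter_mid side 0.93 [253.4 305.7  29.5  28.2] 623 cent 252.1 305.8
disc_filter_mid side 0.69 [347.9 365.6  17.9  25.5] 346 cent 346.7 367.1
disc_filter_mid side 0.66 [349.1 388.7  62.7  67. ] 2460 cent 346.5 392.6
```

View pics/c_rack_scene.png

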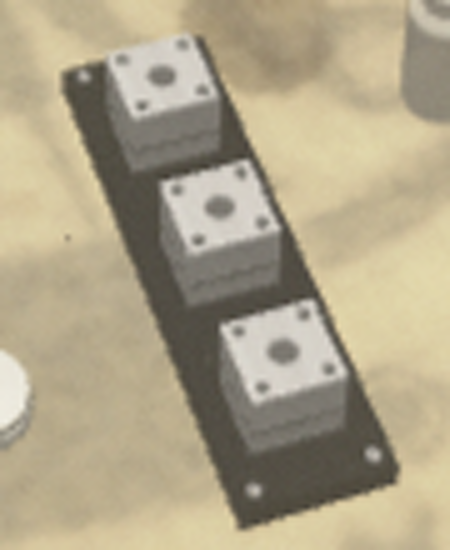

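View pics/c_rack_side.png

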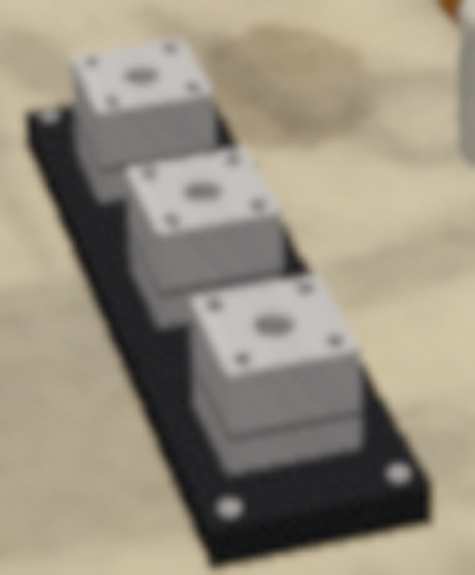

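View pics/c_g_scene.png

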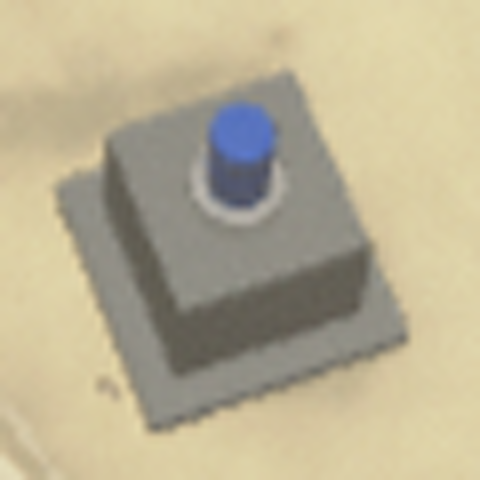

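View pics/c_g_side.png

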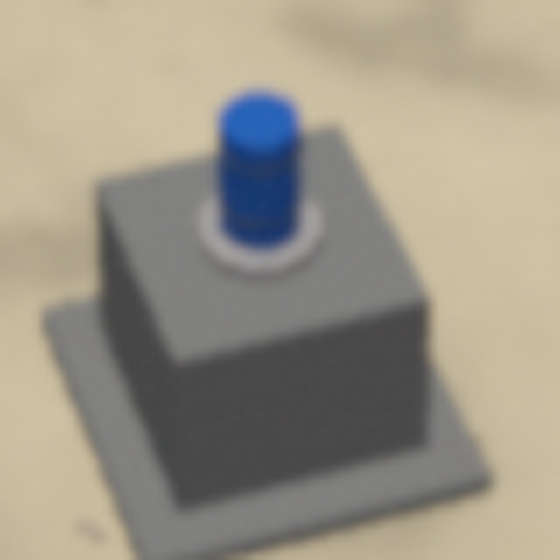

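Run:
```python
from h import *
import pickle
np.set_printoptions(precision=4,suppress=True)
S=pickle.load(open('scene0.pkl','rb'));D=pickle.load(open('side0.pkl','rb'))
f=lambda p,u0,v0,k,c,z: ray(p,u0+(c[0]+.5)/k-.5,v0+(c[1]+.5)/k-.5,z)
for i,(a,b) in enumerate(zip([(162,76),(220,207),(284,351)],[(142,76),(202,191),(274,325)])):
    print('nest',i,f(S,270,210,5,a,.053),f(D,280,225,5,b,.053))
print('gtop',f(S,310,335,8,(242,131),.075),f(D,310,340,7,(260,122),.075))
for n,p in(('scene',S),('side',D)):
    hsv=cv2.cvtColor(p['image'],cv2.COLOR_RGB2HSV)
    g=((hsv[...,0]>45)&(hsv[...,0]<80)&(hsv[...,1]>150)).astype('uint8')
    nn,l,st,c=cv2.connectedComponentsWithStats(g); i=1+st[1:,4].argmax()
    print(st[i],c[i])
    cnt=cv2.findContours((l==i).astype('uint8'),0,2)[0][0]
    w=np.array([ray(p,*q[0],.016)[:2] for q in cnt],'f4')*1000
    print('tray minrect',cv2.minAreaRect(w))
    # rack mask top approx
for t in ['bottle_red_mid','bottle_white_mid','disc_filter_mid']:
    for n,p,z in(('scene',S,.04),('side',D,.04)):
        m=np.load(f'm_{t}_{n}.npy');v,u=np.nonzero(m);print(t,ray(p,u.mean(),v.mean(),{'b':.035,'d':.023}[t[0]]+(.008 if 'white' in t else 0)))
def crop(p,u0,v0,w,h,k,fn):
    im=cv2.cvtColor(p['image'],cv2.COLOR_RGB2BGR)[v0:v0+h,u0:u0+w]
    cv2.imwrite('pics/'+fn,cv2.resize(im,None,fx=k,fy=k,interpolation=cv2.INTER_CUBIC))
crop(S,225,155,100,60,6,'c_tray.png')
```

```text
nest 0 [0.5297 0.0608 0.053 ] [0.5263 0.0574 0.053 ]
nest 1 [ 0.515  -0.0229  0.053 ] [ 0.5113 -0.0257  0.053 ]
nest 2 [ 0.5004 -0.1066  0.053 ] [ 0.4969 -0.1091  0.053 ]
gtop [ 0.4317 -0.2749  0.075 ] [ 0.4292 -0.2781  0.075 ]Traceback (most recent call last):
  File "<stdin>", line 12, in <module>
ValueError: attempt to get argmax of an empty sequence
```

Run:
```python
from h import *
import pickle
np.set_printoptions(precision=4,suppress=True)
S=pickle.load(open('scene0.pkl','rb'));D=pickle.load(open('side0.pkl','rb'));W=pickle.load(open('wrist0.pkl','rb'))
print(S['image'].dtype,S['image'][181,260],proj(W,[.208,.5355,.209]),proj(W,[.208,.5355,.19]),proj(W,[.208,.5355,.10]))
for n,p in(('scene',S),('side',D)):
    im=p['image'].astype(int); g=((im[...,1]-im[...,0]>40)&(im[...,1]-im[...,2]>20)).astype('uint8')
    nn,l,st,c=cv2.connectedComponentsWithStats(g); i=1+st[1:,4].argmax()
    print(st[i],c[i])
    cnt=cv2.findContours((l==i).astype('uint8'),0,2)[0][0]
    w=np.array([ray(p,*q[0],.016)[:2] for q in cnt],'f4')*1000
    print('tray minrect',cv2.minAreaRect(w))
for t in ['bottle_red_mid','bottle_white_mid','disc_filter_mid']:
    for n,p,z in(('scene',S,.04),('side',D,.04)):
        m=np.load(f'm_{t}_{n}.npy');v,u=np.nonzero(m);print(t,ray(p,u.mean(),v.mean(),{'b':.035,'d':.023}[t[0]]+(.008 if 'white' in t else 0)))
def crop(p,u0,v0,w,h,k,fn):
    im=cv2.cvtColor(p['image'],cv2.COLOR_RGB2BGR)[v0:v0+h,u0:u0+w]
    cv2.imwrite('pics/'+fn,cv2.resize(im,None,fx=k,fy=k,interpolation=cv2.INTER_CUBIC))
crop(S,225,155,100,60,6,'c_tray.png')
```

```text
uint8 [ 95 171  95] [319.336  292.8611] [319.4623 279.7849] [319.844  240.3009]
[237 164  45  32 698] [258.8897 179.7149]
tray minrect ((519.731201171875, 293.11322021484375), (95.2272720336914, 96.3145980834961), 11.912487030029297)
[235 198  55  30 946] [261.8192 212.3879]
tray minrect ((513.460693359375, 281.2199401855469), (98.52242279052734, 110.4697265625), 12.674299240112305)
bottle_red_mid [ 0.6658 -0.0887  0.035 ]
bottle_red_mid [ 0.6629 -0.0917  0.035 ]
bottle_white_mid [0.6659 0.0211 0.043 ]
bottle_white_mid [0.6639 0.0183 0.043 ]
disc_filter_mid [ 0.3781 -0.0447  0.023 ]
disc_filter_mid [ 0.3763 -0.0482  0.023 ]
```

View pics/c_tray.png

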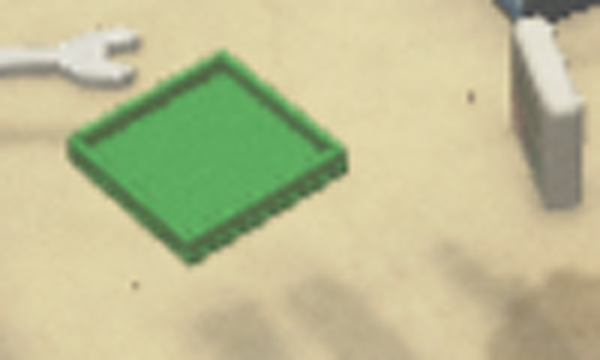

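Run:
```python
from h import *
import pickle
np.set_printoptions(precision=4,suppress=True)
S=pickle.load(open('scene0.pkl','rb'));D=pickle.load(open('side0.pkl','rb'))
def tri(a,b):
    A=[np.array(S['intrinsics'])@np.linalg.inv(S['extrinsics'])[:3],np.array(D['intrinsics'])@np.linalg.inv(D['extrinsics'])[:3]]
    X=cv2.triangulatePoints(A[0],A[1],np.array(a,float).reshape(2,1),np.array(b,float).reshape(2,1));return (X[:3]/X[3]).ravel()
print('blk corner',tri((408,400),(414,338)))
for u,v in((408,400),(378,478),(530,290)):
  print([ray(S,u,v,z) for z in (0,.1,.2)])
c=[(68,145),(222,52),(346,152),(190,248)]
X=np.array([ray(S,225+(a+.5)/6-.5,155+(b+.5)/6-.5,.016) for a,b in c]);print(X,X.mean(0))
for i in range(4):
    d=X[(i+1)%4]-X[i];print(np.linalg.norm(d),np.degrees(np.arctan2(d[1],d[0])))
print('tcp',proj(S,[.208,.5355,.209]))
def crop(p,u0,v0,w,h,k,fn):
    im=cv2.cvtColor(p['image'],cv2.COLOR_RGB2BGR)[v0:v0+h,u0:u0+w]
    cv2.imwrite('pics/'+fn,cv2.resize(im,None,fx=k,fy=k,interpolation=cv2.INTER_CUBIC))
crop(D,225,190,75,45,8,'c_trays.png')
```

```text
blk corner [ 0.4139 -0.4521  0.2463]
[array([ 0.5164, -0.3977,  0.    ]), array([ 0.4797, -0.4214,  0.1   ]), array([ 0.443 , -0.4452,  0.2   ])]
[array([ 0.387 , -0.4849,  0.    ]), array([ 0.3645, -0.4991,  0.1   ]), array([ 0.3419, -0.5134,  0.2   ])]
[array([ 0.9138, -0.326 ,  0.    ]), array([ 0.8337, -0.3576,  0.1   ]), array([ 0.7536, -0.3892,  0.2   ])]
[[0.4661 0.3253 0.016 ]
 [0.5546 0.349  0.016 ]
 [0.5749 0.2598 0.016 ]
 [0.487  0.2383 0.016 ]] [0.5206 0.2931 0.016 ]
0.09161694006882856 14.977216609003367
0.09143953157298218 -77.16600449086877
0.09048646112048354 -166.20994614152718
0.0895296054134122 103.52452566013599
tcp [ 98.0326 105.8   ]
```

View pics/c_trays.png

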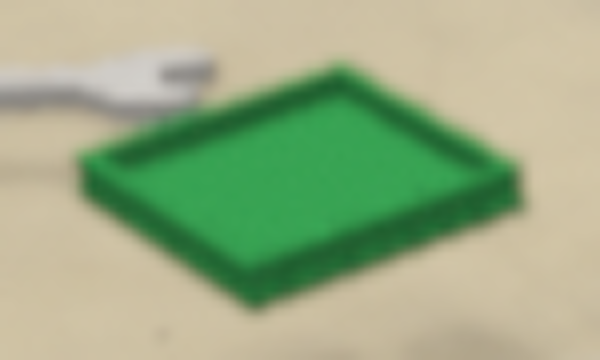

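```bash
cat >> h.py <<'E'
from scipy.spatial.transform import Rotation as Ro
np.set_printoptions(precision=4,suppress=True)
def Rt(yaw):
    y=np.array([np.cos(yaw),np.sin(yaw),0]);x=np.array([0,0,-1.]);return np.stack([x,y,np.cross(x,y)],1)
def plan(pos,yawdeg=-10.):
    s=manip.sense();R=np.array(s['ee_rot'])
    print('t',s['clock'],'tcp',s['tcp_pos'],'F',s['ft_force'],'w',s['gripper_width'])
    print('dp',R.T@(np.array(pos)-s['tcp_pos'])/.2,'rot',Ro.from_matrix(R.T@Rt(np.radians(yawdeg))).as_rotvec()/np.pi)
E
python3 -c "
from h import *
plan((.358,.37,.21)); plan((.43,-.2765,.21))"
```

```text
t 1.05 tcp [0.2084 0.5359 0.2099] F [-0.0099  0.5139  0.164 ] w 0.09139925833123917
dp [-0.0006 -0.5021  0.9979] rot [ 0.4375 -0.     -0.    ]
t 1.05 tcp [0.2084 0.5359 0.2099] F [-0.0099  0.5139  0.164 ] w 0.09139925833123917
dp [-0.0007 -3.3844  2.5049] rot [ 0.4375 -0.     -0.    ]
```

play_rows([
  {"dp": [0,-0.5,1],"delta_rot": [0.437,0,0]},
  {"dp": [0,-0.5,1],"delta_rot": [0.437,0,0]},
  {"dp": [0,-0.5,1],"delta_rot": [0.437,0,0]},
  {"dp": [0,-0.5,1],"delta_rot": [0.437,0,0]},
  {"dp": [0,-0.5,1],"delta_rot": [0.437,0,0]},
  {"dp": [0,-0.5,1],"delta_rot": [0.437,0,0]},
  {"dp": [0,-0.5,1],"delta_rot": [0.437,0,0]},
  {"dp": [0,-0.5,1],"delta_rot": [0.437,0,0]},
], gripper=-1, squeeze=15)

```text
clock: 1.85
tcp_pos: [0.3589, 0.3699, 0.21]
ee_rot: [[0.0, 1.0, -0.007], [0.0, -0.007, -1.0], [-1.0, 0.0, -0.0]]
ft_force: [-0.8, 0.3, 0.8]
gripper_width: 0.0912
```

```bash
python3 -c "
from h import *
plan((.40,.17,.20)); plan((.43,-.2765,.2))"
```

```text
t 1.85 tcp [0.3589 0.3699 0.21  ] F [-0.8322  0.349   0.8039] w 0.09115870703214536
dp [0.0496 0.2129 0.9981] rot [ 0.0533 -0.0001 -0.    ]
t 1.85 tcp [0.3589 0.3699 0.21  ] F [-0.8322  0.349   0.8039] w 0.09115870703214536
dp [0.0489 0.379  3.2295] rot [ 0.0533 -0.0001 -0.    ]
```

play_rows([
  {"dp": [0,0.2,1],"delta_rot": [0.0533,0,0]},
  {"dp": [0,0.2,1],"delta_rot": [0.0533,0,0]},
  {"dp": [0,0.2,1],"delta_rot": [0.0533,0,0]},
  {"dp": [0,0.2,1],"delta_rot": [0.0533,0,0]},
  {"dp": [0,0.2,1],"delta_rot": [0.0533,0,0]},
])

```text
clock: 2.35
tcp_pos: [0.3989, 0.1659, 0.2101]
ee_rot: [[0.0, 0.985, -0.173], [-0.002, -0.173, -0.985], [-1.0, 0.001, 0.002]]
ft_force: [0.0, 0.5, -0.1]
gripper_width: 0.0912
```

```bash
python3 -c "
from h import *
plan((.43,-.2765,.2))"
```

```text
t 2.35 tcp [0.3989 0.1659 0.2101] F [ 0.0348  0.5474 -0.0684] w 0.09118457445945853
dp [0.0544 0.535  2.1516] rot [ 0.0003  0.0005 -0.0003]
```

play_rows([
  {"dp": [0,0.3,1],"delta_rot": [0,0,0]},
  {"dp": [0,0.3,1],"delta_rot": [0,0,0]},
  {"dp": [0,0.3,1],"delta_rot": [0,0,0]},
  {"dp": [0,0.3,1],"delta_rot": [0,0,0]},
  {"dp": [0,0.3,1],"delta_rot": [0,0,0]},
])

```text
clock: 2.85
tcp_pos: [0.4251, -0.0404, 0.21]
ee_rot: [[0.001, 0.985, -0.172], [-0.001, -0.172, -0.985], [-1.0, 0.001, 0.001]]
ft_force: [0.2, 0.2, 0.1]
gripper_width: 0.0914
```

```bash
python3 -c "
from h import *
snap('wrist','w1.png');plan((.43,-.2765,.2))"
```

```text
t 2.9 tcp [ 0.4251 -0.0394  0.2099] F [ 0.9827 -0.6445 -0.7555] w 0.09109184384023729
dp [0.0503 0.2271 1.1639] rot [ 0.0008  0.0001 -0.0003]
```

View pics/w1.png

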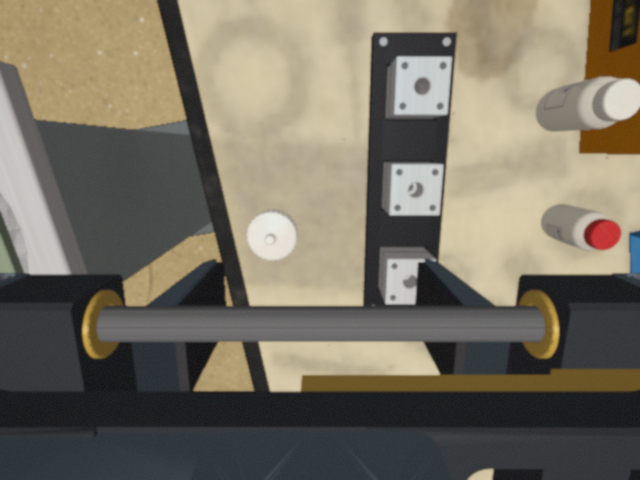

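Run:
```python
from h import *
p=snap('wrist','w2.png')
im=cv2.cvtColor(p['image'],cv2.COLOR_RGB2BGR)[30:310,365:465]
cv2.imwrite('pics/w2c.png',cv2.resize(im,None,fx=2.1,fy=2.1*1,interpolation=cv2.INTER_CUBIC))
for i,(u,v) in enumerate([(423,86.5),(416,189.5),(410,282)]):
    print(ray(p,u,v,.053))
b=[]
for j,(u,v) in enumerate([(423,86),(416,189),(410,282)]):
    c=im[v-30-20:v-30+20,u-365-20:u-365+20]
    b.append(cv2.resize(c,(260,260),interpolation=cv2.INTER_CUBIC))
cv2.imwrite('pics/w2b.png',np.hstack(b))
print(manip.sense()['tcp_pos'],p['extrinsics'])
```

```text
[0.5268 0.0621 0.053 ]
[ 0.5119 -0.0206  0.053 ]
[ 0.497  -0.1047  0.053 ]
[ 0.4247 -0.0375  0.2098] [[ 0.9854 -0.1654 -0.0404  0.4353]
 [-0.1702 -0.956  -0.239   0.0284]
 [ 0.0009  0.2424 -0.9702  0.3842]
 [ 0.      0.      0.      1.    ]]
```

View pics/w2b.png

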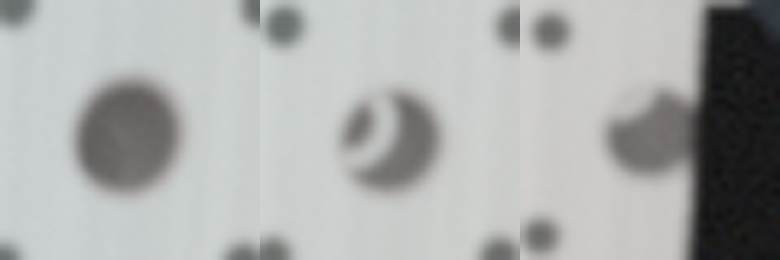

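play_rows([
  {"dp": [0,0.23,1],"delta_rot": [0,0,0]},
  {"dp": [0,0.23,1],"delta_rot": [0,0,0]},
  {"dp": [0,0.23,1],"delta_rot": [0,0,0]},
  {"dp": [0,0.23,1],"delta_rot": [0,0,0]},
  {"dp": [0,0.23,1],"delta_rot": [0,0,0]},
  {"dp": [0,0.23,1],"delta_rot": [0,0,0]},
])

```text
clock: 3.55
tcp_pos: [0.4371, -0.2408, 0.2094]
ee_rot: [[-0.0, 0.986, -0.167], [0.002, -0.167, -0.986], [-1.0, -0.001, -0.002]]
ft_force: [-0.0, 1.1, -0.2]
gripper_width: 0.0907
```

```bash
python3 -c "
from h import *
p=snap('wrist','w3.png');plan((.43,-.2765,.1));plan((.43,-.2765,.07));print(proj(p,(.43,-.2765,.075)))"
```

```text
t 3.6 tcp [ 0.4368 -0.2399  0.2095] F [ 0.1682  0.2498 -0.4085] w 0.09082323073938878
dp [ 0.5471 -0.0028  0.1872] rot [ 0.0026 -0.0006  0.0003]
t 3.6 tcp [ 0.4368 -0.2399  0.2095] F [ 0.1682  0.2498 -0.4085] w 0.09082323073938878
dp [ 0.6971 -0.0027  0.1874] rot [ 0.0026 -0.0006  0.0003]
[320.605 274.062]
```

View pics/w3.png

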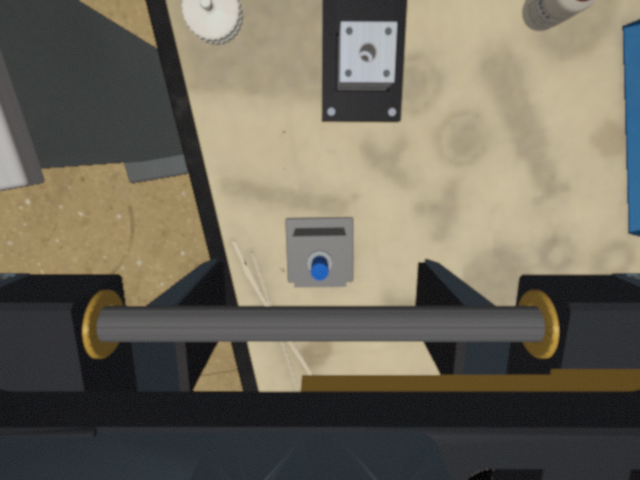

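play_rows([
  {"dp": [0,0,0.18],"delta_rot": [0.0026,0,0]},
  {"dp": [0.2,-0.004,0.18],"delta_rot": [0.0026,0,0]},
  {"dp": [0.4,-0.004,0.18],"delta_rot": [0.0026,0,0]},
  {"dp": [0.55,-0.004,0.18],"delta_rot": [0.0026,0,0]},
  {"dp": [0.62,-0.004,0.18],"delta_rot": [0.0026,0,0]},
  {"dp": [0.66,-0.004,0.18],"delta_rot": [0.0026,0,0]},
  {"dp": [0.69,-0.004,0.18],"delta_rot": [0.0026,0,0]},
  {"dp": [0.69,-0.004,0.18],"delta_rot": [0.0026,0,0]},
])

```text
clock: 4.4
tcp_pos: [0.43, -0.2761, 0.0719]
ee_rot: [[0.0, 0.985, -0.173], [0.0, -0.173, -0.985], [-1.0, 0.0, -0.0]]
ft_force: [-0.1, 0.2, -0.0]
gripper_width: 0.0914
```

```bash
python3 -c "
from h import *
p=snap('wrist','w4.png');plan((.43,-.275,.071));
p=snap('side','s4.png')"
```

```text
t 4.45 tcp [ 0.4302 -0.2766  0.0724] F [ 0.2841 -1.0904 -0.1451] w 0.09137328018236666
dp [ 0.007  -0.0025 -0.0079] rot [-0.      0.0001 -0.0003]
```

View pics/w4.png

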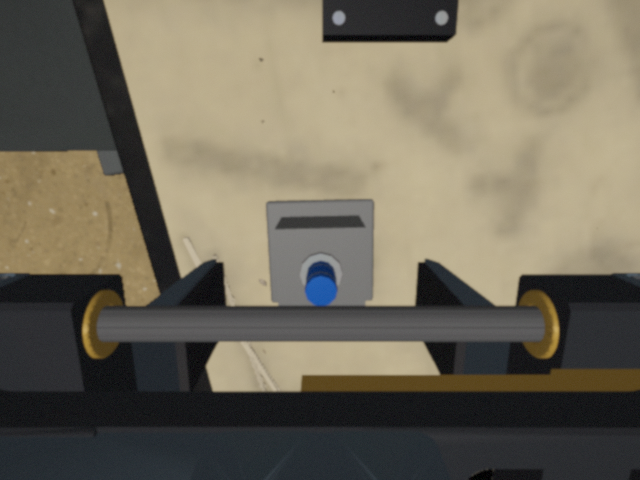

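View pics/s4.png

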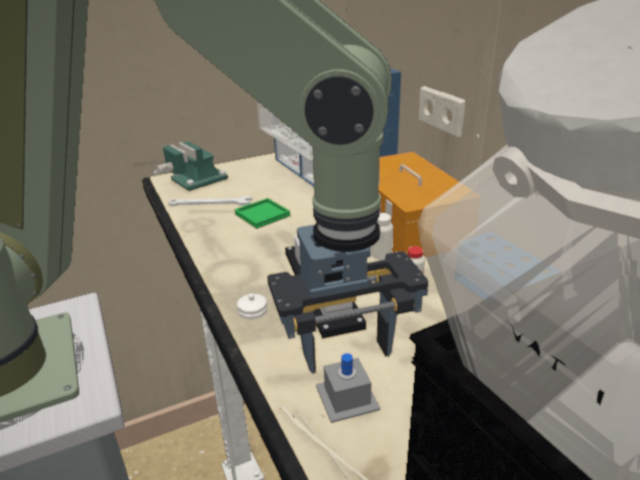

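Run:
```python
from h import *
p=manip.camera('side');im=cv2.cvtColor(p['image'],cv2.COLOR_RGB2BGR)
s=manip.sense();R=s['ee_rot'];t=s['tcp_pos']
for X in (t,t+R[:,0]*.019,t+R[:,0]*.019+R[:,1]*.0455,t+R[:,0]*.019-R[:,1]*.0455):
    print(proj(p,X)); 
cv2.imwrite('pics/s5.png',cv2.resize(im[270:430,260:440],None,fx=4,fy=4,interpolation=cv2.INTER_CUBIC))
```

```text
[347.1663 357.6309]
[347.2572 368.597 ]
[379.8467 361.231 ]
[313.6895 376.1841]
```

View pics/s5.png

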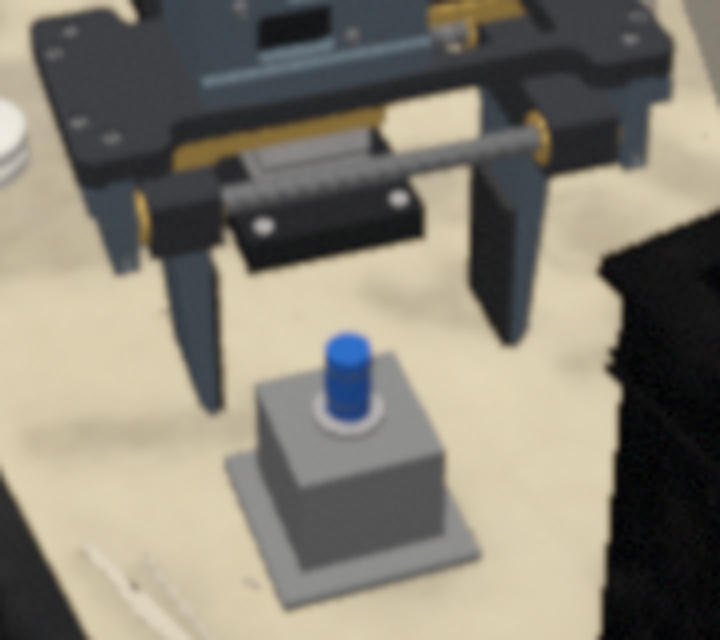

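play_rows([
  {"dp": [0.005,0,0],"delta_rot": [0,0,0]},
  {"dp": [0.005,0,0],"delta_rot": [0,0,0]},
  {"dp": [0.005,0,0],"delta_rot": [0,0,0]},
  {"dp": [0.005,0,0],"delta_rot": [0,0,0]},
  {"dp": [0.005,0,0],"delta_rot": [0,0,0]},
  {"dp": [0.005,0,0],"delta_rot": [0,0,0]},
  {"dp": [0.005,0,0],"delta_rot": [0,0,0]},
  {"dp": [0.005,0,0],"delta_rot": [0,0,0]},
], gripper=1, squeeze=15)

```text
clock: 5.35
tcp_pos: [0.4296, -0.2772, 0.0708]
ee_rot: [[-0.0, 0.985, -0.175], [0.0, -0.175, -0.985], [-1.0, -0.0, -0.0]]
ft_force: [-0.6, 0.2, -0.1]
gripper_width: 0.0298
```

Run:
```python
from h import *
p=manip.camera('side');im=cv2.cvtColor(p['image'],cv2.COLOR_RGB2BGR)
plan((.43,-.275,.15))
cv2.imwrite('pics/s6.png',cv2.resize(im[270:430,260:440],None,fx=4,fy=4,interpolation=cv2.INTER_CUBIC))
```

```text
t 5.4 tcp [ 0.4296 -0.2772  0.0708] F [ 0.0414 -0.61   -0.5675] w 0.02607147142853219
dp [-0.396   0.0001 -0.011 ] rot [-0.0003 -0.      0.    ]
```

View pics/s6.png

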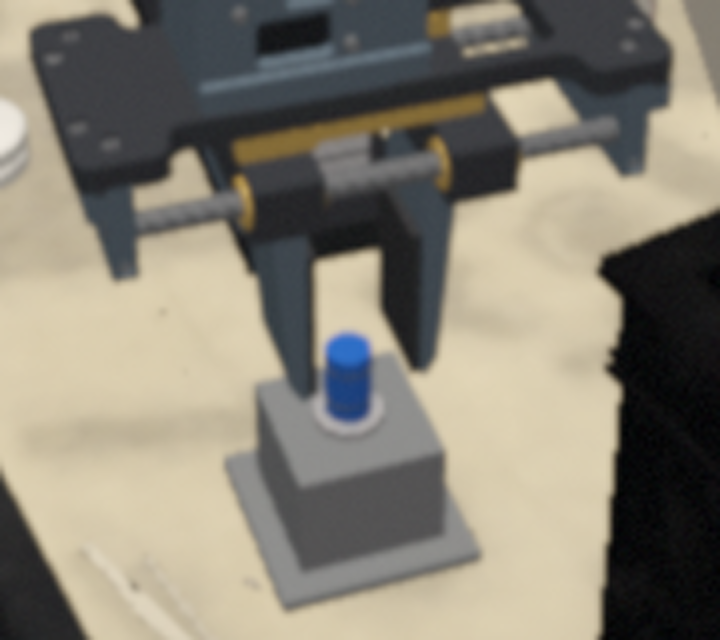

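play_rows([
  {"dp": [0,0,0],"delta_rot": [0,0,0]},
  {"dp": [0,0,0],"delta_rot": [0,0,0]},
  {"dp": [0,0,0],"delta_rot": [0,0,0]},
  {"dp": [0,0,0],"delta_rot": [0,0,0]},
])

```text
clock: 5.8
tcp_pos: [0.4298, -0.2773, 0.0712]
ee_rot: [[0.001, 0.985, -0.175], [-0.0, -0.175, -0.985], [-1.0, 0.001, 0.0]]
ft_force: [-0.8, -0.1, 3.3]
gripper_width: 0.0003
```

Run:
```python
from h import *
p=manip.camera('side');im=cv2.cvtColor(p['image'],cv2.COLOR_RGB2BGR)
plan((.43,-.275,.15))
cv2.imwrite('pics/s7.png',cv2.resize(im[270:430,260:440],None,fx=4,fy=4,interpolation=cv2.INTER_CUBIC))
snap('wrist','w7.png')
```

```text
t 5.85 tcp [ 0.4298 -0.2773  0.0712] F [-0.1347  0.1693  4.592 ] w 0.0003210460943167343
dp [-0.3941 -0.0009 -0.0116] rot [-0.0004  0.0001 -0.0002]
```

View pics/s7.png

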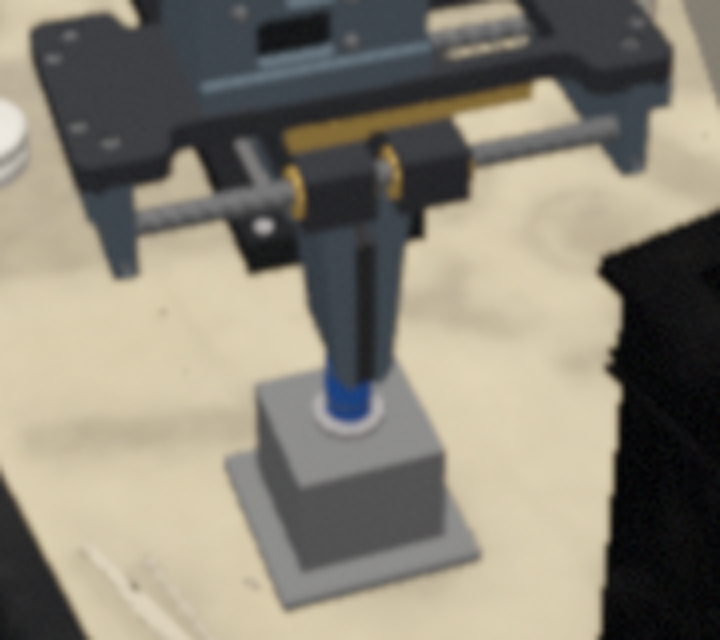

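View pics/w7.png

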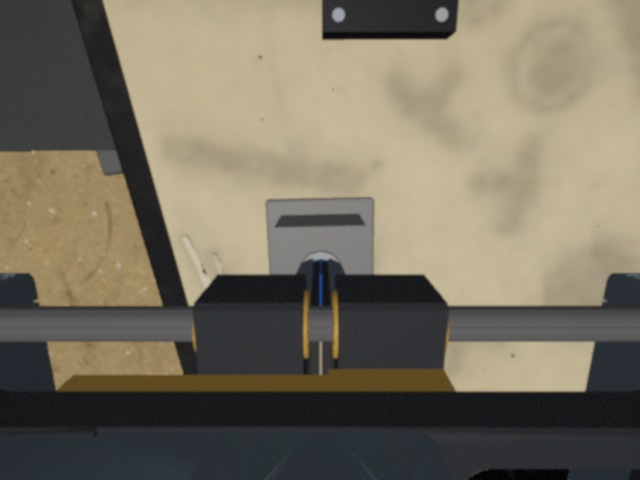

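Run:
```python
from h import *
p=manip.camera('side')
s=manip.sense();R=s['ee_rot'];t=s['tcp_pos'];print(s['ft_force'],s['gripper_width'],t)
for a in (0,.01,.019):
  for b in (-.016,0,.016): print(a,b,proj(p,t+R[:,0]*a+R[:,2]*b))
print(proj(p,(.4305,-.2765,.075)),proj(p,(.4305,-.2765,.049)))
p=manip.camera('scene');im=cv2.cvtColor(p['image'],cv2.COLOR_RGB2BGR)
cv2.imwrite('pics/sc7.png',cv2.resize(im[280:420,270:430],None,fx=4,fy=4,interpolation=cv2.INTER_CUBIC))
for a in (0,.01,.019):
  for b in (-.016,0,.016): print(a,b,proj(p,t+R[:,0]*a+R[:,2]*b))
```

```text
[0.0887 0.8439 4.0295] 0.00046336572585085255 [ 0.4298 -0.2773  0.0711]
0 -0.016 [343.0883 350.7307]
0 0 [346.8575 358.7327]
0 0.016 [350.7761 367.052 ]
0.01 -0.016 [343.1551 356.4752]
0.01 0 [346.8982 364.5297]
0.01 0.016 [350.7884 372.9011]
0.019 -0.016 [343.2145 361.5754]
0.019 0 [346.9343 369.6751]
0.019 0.016 [350.7994 378.0915]
[347.0323 355.9161] [347.1212 370.8892]
0 -0.016 [336.5474 346.1127]
0 0 [339.5248 353.3278]
0 0.016 [342.5663 360.6979]
0.01 -0.016 [336.342  348.5045]
0.01 0 [339.2926 355.6849]
0.01 0.016 [342.306  363.0182]
0.019 -0.016 [336.16   350.6238]
0.019 0 [339.0868 357.773 ]
0.019 0.016 [342.0754 365.0733]
```

View pics/sc7.png

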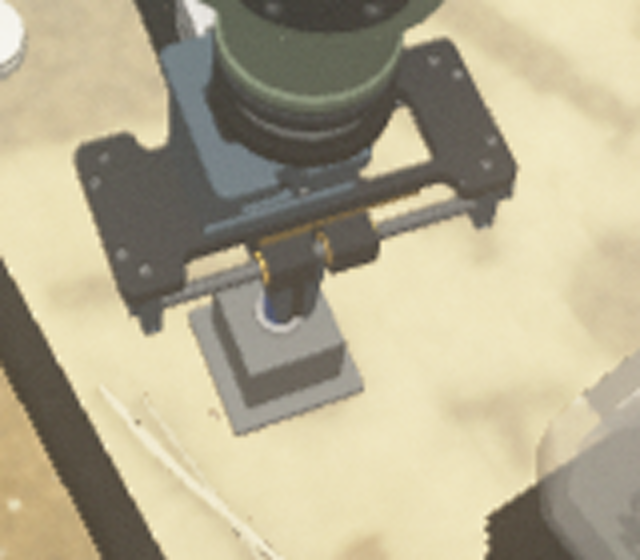

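Run:
```python
from h import *
p=manip.camera('wrist')
s=manip.sense();R=s['ee_rot'];t=s['tcp_pos'];print(s['ft_force'],s['gripper_width'],t)
for a in (-.06,-.02,-.004,0,.01,.019):
  print(a,[proj(p,t+R[:,0]*a+R[:,2]*b+R[:,1]*.01) for b in (-.016,0,.016)])
print(proj(p,(.4305,-.2765,.075)),proj(p,(.4305,-.2765,.049)))
im=cv2.cvtColor(p['image'],cv2.COLOR_RGB2BGR)
cv2.imwrite('pics/w8.png',cv2.resize(im[190:350,240:400],None,fx=4,fy=4,interpolation=cv2.INTER_CUBIC))
im=cv2.imread('pics/w4.png')
cv2.imwrite('pics/w4b.png',im[180:420,80:560])
```

```text
[-0.4257  0.2792  5.3461] 0.0007495702940414095 [ 0.4298 -0.2773  0.0711]
-0.06 [array([354.833 , 313.4302]), array([353.7481, 357.3349]), array([352.7272, 398.6509])]
-0.02 [array([346.5579, 273.9005]), array([345.9189, 308.4768]), array([345.309 , 341.4795])]
-0.004 [array([344.2587, 262.9176]), array([343.7232, 294.775 ]), array([343.2101, 325.3038])]
0 [array([343.7452, 260.465 ]), array([343.2317, 291.7075]), array([342.7391, 321.6738])]
0.01 [array([342.5527, 254.7683]), array([342.0883, 284.5722]), array([341.6419, 313.2178])]
0.019 [array([341.5782, 250.1134]), array([341.1522, 278.7304]), array([340.742 , 306.2819])]
[324.0427 292.8819] [323.5458 275.2129]
```

View pics/w8.png

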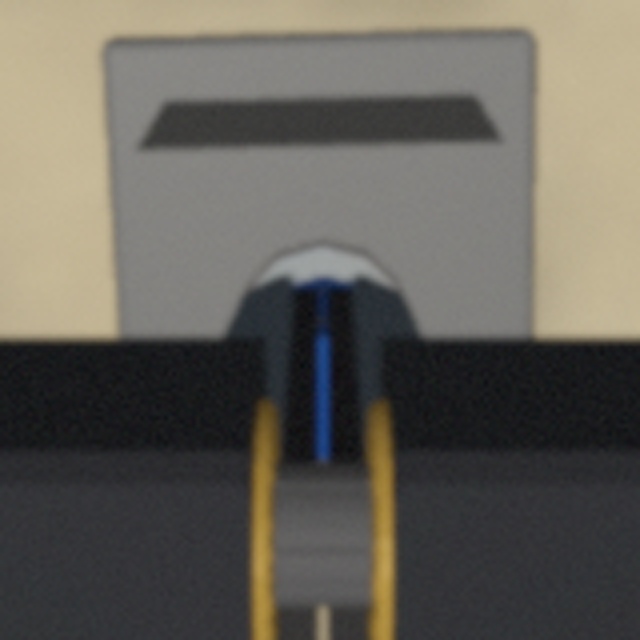

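play_rows([
  {"dp": [-0.02,0,0],"delta_rot": [0,0,0]},
  {"dp": [-0.02,0,0],"delta_rot": [0,0,0]},
  {"dp": [-0.02,0,0],"delta_rot": [0,0,0]},
  {"dp": [-0.02,0,0],"delta_rot": [0,0,0]},
  {"dp": [-0.02,0,0],"delta_rot": [0,0,0]},
  {"dp": [-0.02,0,0],"delta_rot": [0,0,0]},
], gripper=0.1)

```text
clock: 6.65
tcp_pos: [0.4295, -0.2771, 0.0747]
ee_rot: [[-0.0, 0.985, -0.175], [0.0, -0.175, -0.985], [-1.0, -0.0, -0.0]]
ft_force: [-0.7, 0.6, 0.3]
gripper_width: 0.041
```

Run:
```python
from h import *
plan((.43,-.277,.056))
p=manip.camera('side');im=cv2.cvtColor(p['image'],cv2.COLOR_RGB2BGR)
cv2.imwrite('pics/s9.png',cv2.resize(im[270:430,260:440],None,fx=4,fy=4,interpolation=cv2.INTER_CUBIC))
```

```text
t 6.65 tcp [ 0.4295 -0.2771  0.0747] F [-0.6556  0.5972  0.256 ] w 0.0409973377008305
dp [ 0.0933  0.0023 -0.001 ] rot [-0.0004 -0.0001  0.0001]
```

View pics/s9.png

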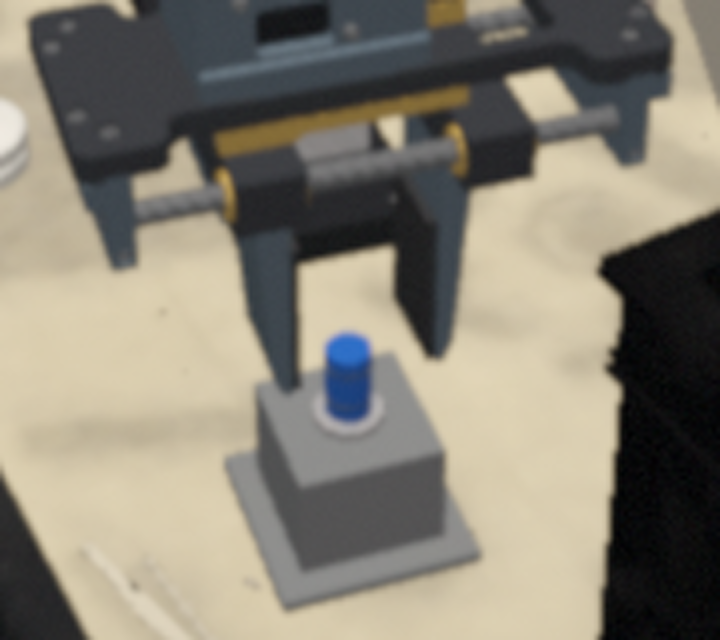

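play_rows([
  {"dp": [0.03,0,0],"delta_rot": [0,0,0]},
  {"dp": [0.06,0,0],"delta_rot": [0,0,0]},
  {"dp": [0.09,0,0],"delta_rot": [0,0,0]},
  {"dp": [0.09,0,0],"delta_rot": [0,0,0]},
  {"dp": [0.09,0,0],"delta_rot": [0,0,0]},
])

```text
clock: 7.2
tcp_pos: [0.4295, -0.2771, 0.0565]
ee_rot: [[-0.001, 0.985, -0.175], [0.0, -0.175, -0.985], [-1.0, -0.001, -0.0]]
ft_force: [-0.5, 0.7, -0.7]
gripper_width: 0.0413
```

Run:
```python
from h import *
plan((.43,-.277,.056))
p=manip.camera('side');im=cv2.cvtColor(p['image'],cv2.COLOR_RGB2BGR)
cv2.imwrite('pics/s10.png',cv2.resize(im[270:430,260:440],None,fx=4,fy=4,interpolation=cv2.INTER_CUBIC))
```

```text
t 7.2 tcp [ 0.4295 -0.2771  0.0565] F [-0.4869  0.715  -0.7323] w 0.04131338483915393
dp [ 0.0024  0.0025 -0.0007] rot [-0.0003 -0.0001  0.0002]
```

View pics/s10.png

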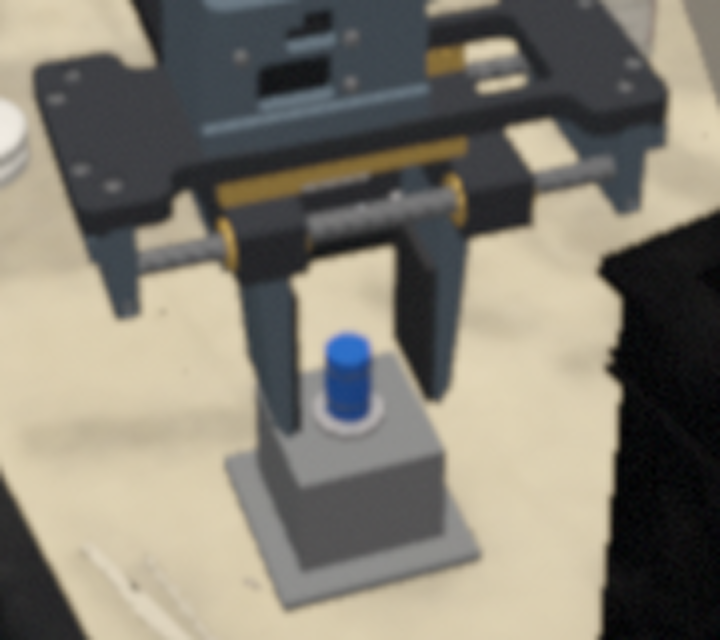

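play_rows([
  {"dp": [0,0,0],"delta_rot": [0,0,0]},
  {"dp": [0,0,0],"delta_rot": [0,0,0]},
  {"dp": [0,0,0],"delta_rot": [0,0,0]},
  {"dp": [0,0,0],"delta_rot": [0,0,0]},
  {"dp": [0,0,0],"delta_rot": [0,0,0]},
  {"dp": [0,0,0],"delta_rot": [0,0,0]},
], gripper=1, squeeze=15)

```text
clock: 7.85
tcp_pos: [0.4297, -0.2772, 0.0569]
ee_rot: [[0.0, 0.985, -0.175], [-0.0, -0.175, -0.985], [-1.0, 0.0, 0.0]]
ft_force: [0.5, -0.7, 0.0]
gripper_width: 0.0143
```

play_rows([
  {"dp": [-0.1,0,0],"delta_rot": [0,0,0]},
  {"dp": [-0.2,0,0],"delta_rot": [0,0,0]},
  {"dp": [-0.3,0,0],"delta_rot": [0,0,0]},
  {"dp": [-0.4,0,0],"delta_rot": [0,0,0]},
  {"dp": [-0.5,0,0],"delta_rot": [0,0,0]},
  {"dp": [-0.5,0,0],"delta_rot": [0,0,0]},
])

```text
clock: 8.45
tcp_pos: [0.431, -0.2781, 0.1592]
ee_rot: [[0.005, 0.985, -0.175], [-0.003, -0.175, -0.985], [-1.0, 0.005, 0.002]]
ft_force: [0.4, -0.4, 0.1]
gripper_width: 0.0145
```

Run:
```python
from h import *
plan((.528,.06,.155))
p=manip.camera('side');im=cv2.cvtColor(p['image'],cv2.COLOR_RGB2BGR)
cv2.imwrite('pics/s11.png',cv2.resize(im[200:380,260:440],None,fx=4,fy=4,interpolation=cv2.INTER_CUBIC)[:600])
```

```text
t 8.45 tcp [ 0.431  -0.2781  0.1592] F [ 0.4155 -0.3723  0.1171] w 0.014495839677842777
dp [ 0.0179  0.1819 -1.7493] rot [-0.0003  0.0007 -0.0016]
```

View pics/s11.png

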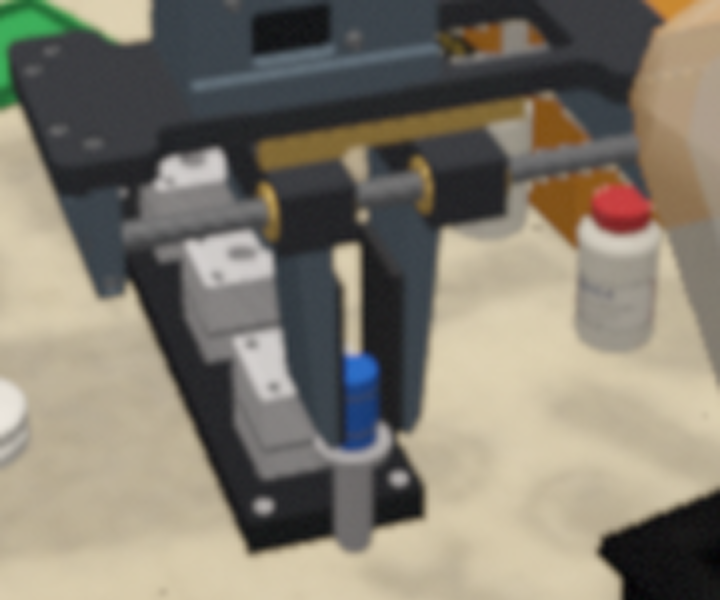

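play_rows([
  {"dp": [0,0.1,-0.25],"delta_rot": [0,0,0]},
  {"dp": [0,0.1,-0.5],"delta_rot": [0,0,0]},
  {"dp": [0,0.1,-0.75],"delta_rot": [0,0,0]},
  {"dp": [0,0.1,-0.9],"delta_rot": [0,0,0]},
  {"dp": [0,0.1,-0.9],"delta_rot": [0,0,0]},
])

```text
clock: 9.0
tcp_pos: [0.4801, -0.0998, 0.1552]
ee_rot: [[-0.003, 0.985, -0.17], [0.002, -0.17, -0.985], [-1.0, -0.003, -0.002]]
ft_force: [-0.4, -0.9, -0.3]
gripper_width: 0.0146
```

play_rows([
  {"dp": [0,0.08,-0.2],"delta_rot": [0,0,0]},
  {"dp": [0,0.08,-0.45],"delta_rot": [0,0,0]},
  {"dp": [0,0.08,-0.65],"delta_rot": [0,0,0]},
  {"dp": [0,0.08,-0.8],"delta_rot": [0,0,0]},
  {"dp": [0,0.08,-0.85],"delta_rot": [0,0,0]},
  {"dp": [0,0.08,-0.85],"delta_rot": [0,0,0]},
])

```text
clock: 9.6
tcp_pos: [0.5259, 0.0612, 0.1557]
ee_rot: [[-0.002, 0.985, -0.173], [-0.001, -0.173, -0.985], [-1.0, -0.002, 0.001]]
ft_force: [0.0, -0.4, -2.1]
gripper_width: 0.0145
```

Run:
```python
from h import *
plan((.528,.06,.155))
```

```text
t 9.6 tcp [0.5259 0.0612 0.1557] F [ 0.0207 -0.362  -2.0811] w 0.01449862693101931
dp [0.0037 0.0115 0.004 ] rot [0.0002 0.0003 0.0005]
```

play_rows([
  {"dp": [0.07,0,0],"delta_rot": [0,0,0]},
  {"dp": [0.14,0,0],"delta_rot": [0,0,0]},
  {"dp": [0.2,0,0],"delta_rot": [0,0,0]},
  {"dp": [0.2,0,0],"delta_rot": [0,0,0]},
  {"dp": [0.2,0,0],"delta_rot": [0,0,0]},
])

```text
clock: 10.1
tcp_pos: [0.5261, 0.0602, 0.1167]
ee_rot: [[-0.0, 0.984, -0.176], [-0.0, -0.176, -0.984], [-1.0, -0.0, 0.0]]
ft_force: [0.7, 0.5, 0.3]
gripper_width: 0.0146
```

Run:
```python
from h import *
import pickle
plan((.528,.06,.115))
P={n:snap(n,f'{n}12.png') for n in('scene','side','wrist')}
pickle.dump(P,open('P12.pkl','wb'))
t=manip.sense()['tcp_pos']
tiles=[]
for n,p in P.items():
    q=proj(p,(t[0],t[1],.06)); u,v=int(q[0]),int(q[1]); print(n,u,v)
    im=cv2.cvtColor(p['image'],cv2.COLOR_RGB2BGR)
    tiles.append(cv2.resize(im[v-35:v+35,u-33:u+33],None,fx=8 if 0 else 4,fy=4,interpolation=cv2.INTER_CUBIC))
cv2.imwrite('pics/t12.png',np.hstack(tiles))
```

```text
t 10.1 tcp [0.5261 0.0602 0.1167] F [0.6775 0.4827 0.3336] w 0.014571311686957534
dp [ 0.0087  0.0094 -0.0005] rot [-0.0007  0.0001  0.0001]
scene 300 223
side 307 235
wrist 322 258
```

View pics/t12.png

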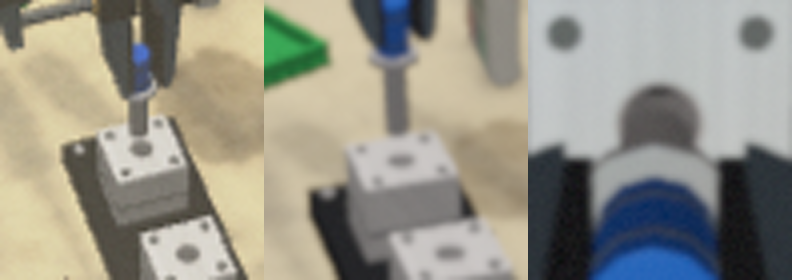

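Run:
```python
from h import *
import pickle
P=pickle.load(open('P12.pkl','rb'))
tiles=[]
for n,(u0,v0) in {'scene':(280,195),'side':(285,205)}.items():
    im=cv2.cvtColor(P[n]['image'],cv2.COLOR_RGB2BGR)
    tiles.append(cv2.resize(im[v0:v0+60,u0:u0+40],None,fx=10,fy=10,interpolation=cv2.INTER_CUBIC))
cv2.imwrite('pics/t13.png',np.hstack(tiles))
```

```text
(no output)
```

View pics/t13.png

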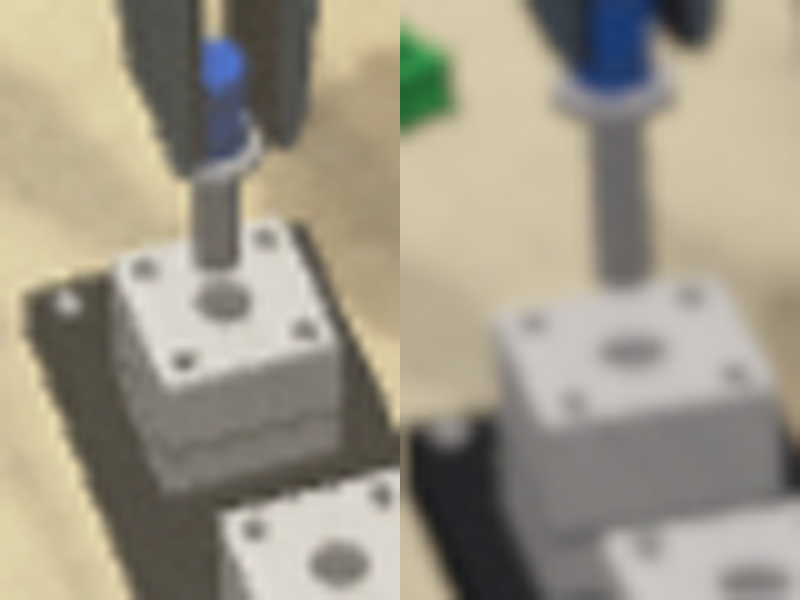

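Run:
```python
from h import *
import pickle
P=pickle.load(open('P12.pkl','rb'));t=np.array([.5261,.0602,.1167])
nz=t[2]-.0495
for n,(u0,v0),bore,pin in (('scene',(280,195),(223,301),(216,262)),('side',(285,205),(233,352),(225,284))):
    p=P[n];f=lambda c:(u0+(c[0]+.5)/10-.5,v0+(c[1]+.5)/10-.5)
    g=lambda X:(np.array(proj(p,X))+.5-np.array([u0,v0]))*10-.5
    b=ray(p,*f(bore),.053); 
    print(n,'bore',b,'pred nose ctr',g((t[0],t[1],nz)),'pred collar under',g((t[0],t[1],nz+.038)))
    th=np.linspace(0,2*np.pi,60)
    c=np.array([g((t[0]+.005*np.cos(a),t[1]+.005*np.sin(a),nz)) for a in th]);print(' nose disc box',c.min(0),c.max(0))
    print(' d(px10)/dx,dy,dz',[ (g(np.array([t[0],t[1],nz])+d)-g((t[0],t[1],nz))) for d in np.eye(3)*.001])
```

```text
scene bore [0.5296 0.0614 0.053 ] pred nose ctr [211.4683 270.2126] pred collar under [208.7095 161.0185]
 nose disc box [190.4716 254.5991] [232.4487 285.8925]
 d(px10)/dx,dy,dz [array([ 3.7009, -1.5164]), array([-1.9815, -2.7383]), array([-0.0708, -2.8018])]
side bore [0.5261 0.0577 0.053 ] pred nose ctr [224.0517 279.9179] pred collar under [215.1826  97.6667]
 nose disc box [197.1871 266.8926] [250.9445 293.0424]
 d(px10)/dx,dy,dz [array([ 4.8966, -1.256 ]), array([-2.2204, -2.2932]), array([-0.229 , -4.7054])]
```

Run:
```python
from h import *
import pickle
P=pickle.load(open('P12.pkl','rb'));t=np.array([.5261,.0602,.1167]);p=P['wrist']
print('bore',ray(p,321.5,254,.053))
im=cv2.cvtColor(p['image'],cv2.COLOR_RGB2BGR)
u0,v0=282,225
g=lambda X:(np.array(proj(p,X))+.5-np.array([u0,v0]))*8-.5
a=cv2.resize(im[v0:v0+75,u0:u0+80],None,fx=8,fy=8,interpolation=cv2.INTER_CUBIC)
th=np.linspace(0,2*np.pi,90)
nz=t[2]-.0495+.0026
for r,z,c,col in ((.0076,.053,(.5279,.0595),(0,0,255)),(.012,nz+.042,t[:2],(0,255,0)),(.008,nz+.068,t[:2],(0,255,255))):
    q=np.array([g((c[0]+r*np.cos(x),c[1]+r*np.sin(x),z)) for x in th]).astype(int)
    cv2.polylines(a,[q],True,col,1)
cv2.imwrite('pics/w13.png',a[:600])
```

```text
bore [0.5265 0.0618 0.053 ]
```

View pics/w13.png

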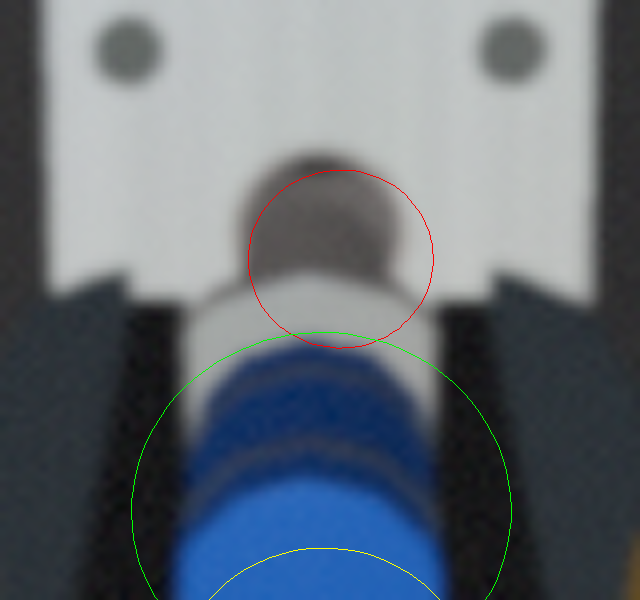

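```bash
cat > fit.py <<'E'
from h import *
from scipy.optimize import least_squares
th=np.linspace(0,2*np.pi,120)
def fit(P,obs,x0=(0,0,.015)):
    # obs: cam -> dict(bore=(u,v), feats=[(kind,u|None,v|None)])
    def circ(p,c,r,z):
        return np.array([proj(p,(c[0]+r*np.cos(a),c[1]+r*np.sin(a),z)) for a in th])
    def res(x,lab=False):
        out=[];L=[]
        for n,o in obs.items():
            p=P[n];b=ray(p,*o['bore'],.053);c=b[:2]+x[:2];nz=.053+x[2]
            for k,u,v in o['feats']:
                if k=='nose': q=circ(p,c,.005,nz);m=q[:,1].max()
                if k=='collar_low': q=circ(p,c,.012,nz+.038);m=q[:,1].max()
                if k=='collar_far': q=circ(p,c,.012,nz+.042);m=q[:,1].min()
                if k=='top_far': q=circ(p,c,.008,nz+.068);m=q[:,1].min()
                if u is not None: out.append((q[:,0].max()+q[:,0].min())/2-u);L.append((n,k,'u'))
                if v is not None: out.append(m-v);L.append((n,k,'v'))
        return (out,L) if lab else np.array(out)
    r=least_squares(res,x0,loss='soft_l1')
    print('gauge-bore dx,dy,h mm',r.x*1000)
    for a,l in zip(*res(r.x,True)): print(l,round(a,2))
    return r.x
E
python3 - <<'E'
from fit import *
import pickle
P=pickle.load(open('P12.pkl','rb'))
S=lambda c:(280+(c[0]+.5)/10-.5,195+(c[1]+.5)/10-.5)
D=lambda c:(285+(c[0]+.5)/10-.5,205+(c[1]+.5)/10-.5)
W=lambda c:(282+(c[0]+.5)/8-.5,225+(c[1]+.5)/8-.5)
obs={'scene':dict(bore=S((223,301)),feats=[('nose',*S((216,270))),('collar_low',None,S((0,180))[1])]),
'side':dict(bore=D((233,352)),feats=[('nose',*D((225,288))),('collar_low',D((214,0))[0],D((0,118))[1])]),
'wrist':dict(bore=W((319,228)),feats=[('collar_far',*W((314,272))),('top_far',*W((312,478)))])}
x=fit(P,obs)
R=Rt(np.radians(-10.1));print('move tool y,z (norm):',R.T@np.array([-x[0],-x[1],0])/.2)
E
```

```text
gauge-bore dx,dy,h mm [-0.4158  1.5537 16.2131]
('scene', 'nose', 'u') 0.14
('scene', 'nose', 'v') -0.2
('scene', 'collar_low', 'v') 0.07
('side', 'nose', 'u') -0.12
('side', 'nose', 'v') -0.18
('side', 'collar_low', 'u') 0.09
('side', 'collar_low', 'v') 0.27
('wrist', 'collar_far', 'u') -0.22
('wrist', 'collar_far', 'v') -0.06
('wrist', 'top_far', 'u') 0.16
('wrist', 'top_far', 'v') 0.05
move tool y,z (norm): [0.     0.0034 0.0073]
```

play_rows([
  {"dp": [0,0.0034,0.0073],"delta_rot": [0,0,0]},
  {"dp": [0.035,0.0034,0.0073],"delta_rot": [0,0,0]},
  {"dp": [0.07,0.0034,0.0073],"delta_rot": [0,0,0]},
  {"dp": [0.075,0.0034,0.0073],"delta_rot": [0,0,0]},
  {"dp": [0.08,0.0034,0.0073],"delta_rot": [0,0,0]},
  {"dp": [0.085,0.0034,0.0073],"delta_rot": [0,0,0]},
  {"dp": [0.09,0.0034,0.0073],"delta_rot": [0,0,0]},
  {"dp": [0.09,0.0034,0.0073],"delta_rot": [0,0,0]},
], squeeze=8)

```text
clock: 11.05
tcp_pos: [0.5265, 0.0596, 0.0988]
ee_rot: [[-0.0, 0.985, -0.175], [0.0, -0.175, -0.985], [-1.0, -0.0, -0.0]]
ft_force: [-0.6, -0.1, 0.1]
gripper_width: 0.0145
```

Run:
```python
from h import *
plan((.5265,.0587,.095))
s=manip.sense();print(s['moment'])
P={n:snap(n,f'{n}14.png') for n in('scene','side')}
tiles=[]
for n,(u0,v0) in {'scene':(280,195),'side':(285,205)}.items():
    im=cv2.cvtColor(P[n]['image'],cv2.COLOR_RGB2BGR)
    tiles.append(cv2.resize(im[v0:v0+60,u0:u0+40],None,fx=10,fy=10,interpolation=cv2.INTER_CUBIC))
cv2.imwrite('pics/t14.png',np.hstack(tiles))
```

```text
t 11.05 tcp [0.5265 0.0596 0.0988] F [-0.6281 -0.0898  0.0993] w 0.014462699285224378
dp [0.0189 0.0007 0.0045] rot [-0.0003 -0.      0.0001]
[-0.068   0.0166  0.02  ]
```

View pics/t14.png

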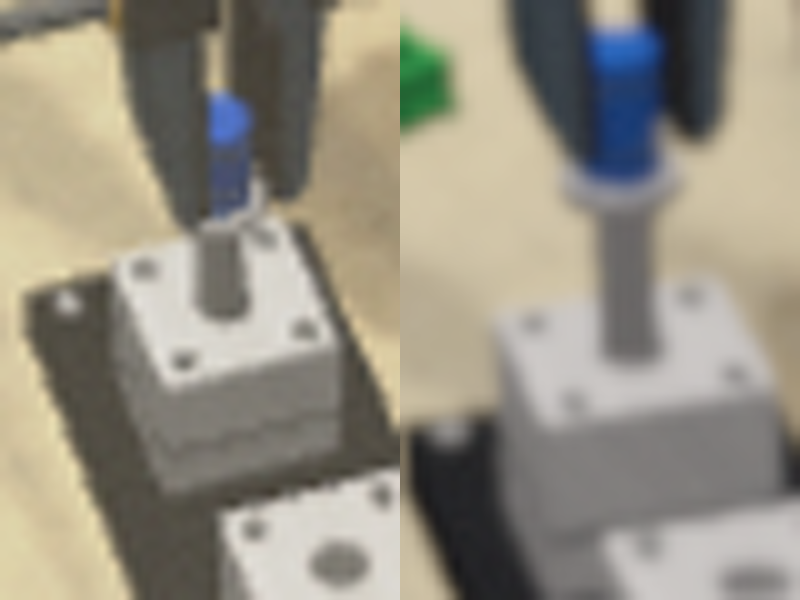

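play_rows([
  {"dp": [0.005,0,0],"delta_rot": [0,0,0]},
  {"dp": [0.01,0,0],"delta_rot": [0,0,0]},
  {"dp": [0.015,0,0],"delta_rot": [0,0,0]},
  {"dp": [0.02,0,0],"delta_rot": [0,0,0]},
  {"dp": [0.02,0,0],"delta_rot": [0,0,0]},
])

```text
clock: 11.65
tcp_pos: [0.5265, 0.0596, 0.0946]
ee_rot: [[-0.0, 0.985, -0.175], [0.0, -0.175, -0.985], [-1.0, -0.0, 0.0]]
ft_force: [0.1, -0.2, -0.9]
gripper_width: 0.0144
```

```bash
python3 -c "
from h import *
s=manip.sense();print(s['tcp_pos'],s['ft_force'],s['moment'])"
```

```text
[0.5265 0.0596 0.0946] [ 0.0672 -0.1909 -0.914 ] [-0.0716  0.0475 -0.0517]
```

play_rows([
  {"dp": [0.01,0,0],"delta_rot": [0,0,0]},
  {"dp": [0.02,0,0],"delta_rot": [0,0,0]},
  {"dp": [0.03,0,0],"delta_rot": [0,0,0]},
  {"dp": [0.04,0,0],"delta_rot": [0,0,0]},
  {"dp": [0.045,0,0],"delta_rot": [0,0,0]},
  {"dp": [0.045,0,0],"delta_rot": [0,0,0]},
])

```text
clock: 12.25
tcp_pos: [0.5265, 0.0596, 0.0856]
ee_rot: [[-0.0, 0.985, -0.175], [0.0, -0.175, -0.985], [-1.0, -0.0, 0.0]]
ft_force: [0.3, -1.2, -0.3]
gripper_width: 0.0141
```

play_rows([
  {"dp": [0.01,0,0],"delta_rot": [0,0,0]},
  {"dp": [0.015,0,0],"delta_rot": [0,0,0]},
  {"dp": [0.02,0,0],"delta_rot": [0,0,0]},
  {"dp": [0.025,0,0],"delta_rot": [0,0,0]},
  {"dp": [0.025,0,0],"delta_rot": [0,0,0]},
])

```text
clock: 12.75
tcp_pos: [0.5265, 0.0596, 0.0807]
ee_rot: [[-0.0, 0.985, -0.175], [0.0, -0.175, -0.985], [-1.0, -0.0, 0.0]]
ft_force: [0.7, 0.2, -0.6]
gripper_width: 0.0145
```

Run:
```python
from h import *
s=manip.sense();print(s['tcp_pos'],s['ft_force'],s['moment'])
P={n:snap(n,f'{n}15.png') for n in('scene','side')}
tiles=[]
for n,(u0,v0) in {'scene':(280,195),'side':(285,205)}.items():
    im=cv2.cvtColor(P[n]['image'],cv2.COLOR_RGB2BGR)
    tiles.append(cv2.resize(im[v0:v0+60,u0:u0+40],None,fx=10,fy=10,interpolation=cv2.INTER_CUBIC))
cv2.imwrite('pics/t15.png',np.hstack(tiles))
```

```text
[0.5265 0.0596 0.0807] [ 0.6969  0.1929 -0.5825] [-0.1279  0.0523  0.0038]
```

View pics/t15.png

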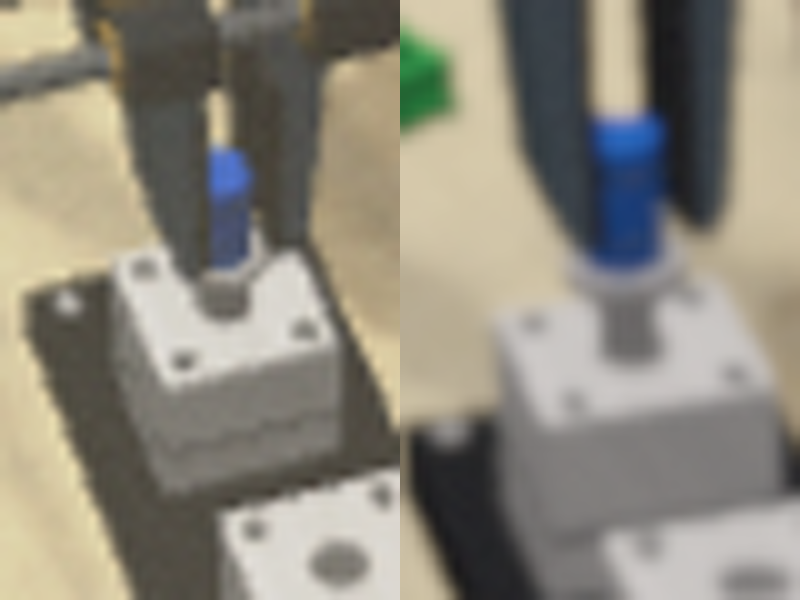

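play_rows([
  {"dp": [0.006,0,0],"delta_rot": [0,0,0]},
  {"dp": [0.012,0,0],"delta_rot": [0,0,0]},
  {"dp": [0.018,0,0],"delta_rot": [0,0,0]},
  {"dp": [0.024,0,0],"delta_rot": [0,0,0]},
  {"dp": [0.03,0,0],"delta_rot": [0,0,0]},
  {"dp": [0.035,0,0],"delta_rot": [0,0,0]},
  {"dp": [0.035,0,0],"delta_rot": [0,0,0]},
])

```text
clock: 13.55
tcp_pos: [0.5265, 0.0596, 0.0737]
ee_rot: [[-0.0, 0.985, -0.175], [0.0, -0.175, -0.985], [-1.0, -0.0, 0.0]]
ft_force: [-0.3, 0.3, -0.2]
gripper_width: 0.0144
```

play_rows([
  {"dp": [0.006,0,0],"delta_rot": [0,0,0]},
  {"dp": [0.012,0,0],"delta_rot": [0,0,0]},
  {"dp": [0.018,0,0],"delta_rot": [0,0,0]},
  {"dp": [0.02,0,0],"delta_rot": [0,0,0]},
  {"dp": [0.02,0,0],"delta_rot": [0,0,0]},
])

```text
clock: 14.05
tcp_pos: [0.5265, 0.0596, 0.0697]
ee_rot: [[-0.0, 0.985, -0.175], [0.0, -0.175, -0.985], [-1.0, -0.0, -0.0]]
ft_force: [0.4, 0.0, -0.3]
gripper_width: 0.0147
```

Run:
```python
from h import *
s=manip.sense();print(s['tcp_pos'],s['ft_force'],s['moment'])
P={n:snap(n,f'{n}16.png') for n in('scene','side')}
tiles=[]
for n,(u0,v0) in {'scene':(280,195),'side':(285,205)}.items():
    im=cv2.cvtColor(P[n]['image'],cv2.COLOR_RGB2BGR)
    tiles.append(cv2.resize(im[v0:v0+60,u0:u0+40],None,fx=10,fy=10,interpolation=cv2.INTER_CUBIC))
cv2.imwrite('pics/t16.png',np.hstack(tiles))
```

```text
[0.5265 0.0596 0.0697] [ 0.3514  0.0046 -0.3192] [-0.1243  0.0844 -0.0226]
```

View pics/t16.png

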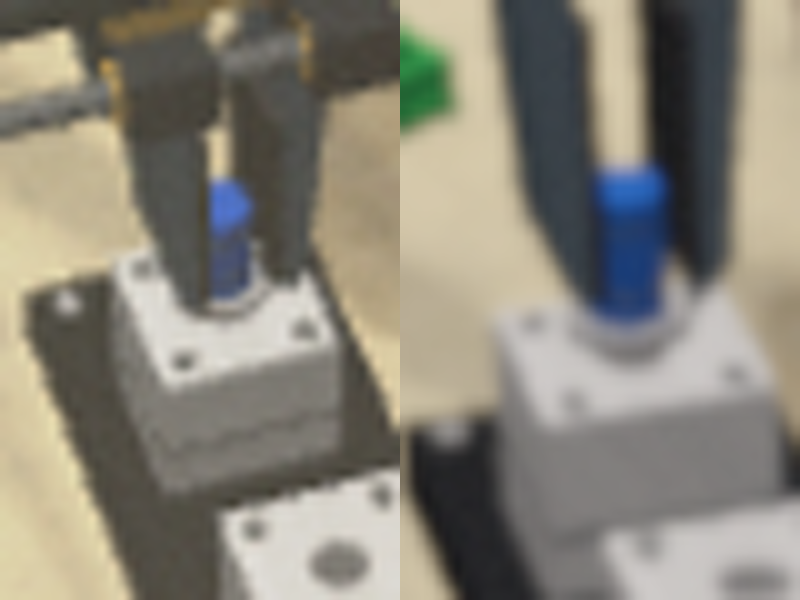

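play_rows([
  {"dp": [0.006,0,0],"delta_rot": [0,0,0]},
  {"dp": [0.012,0,0],"delta_rot": [0,0,0]},
  {"dp": [0.018,0,0],"delta_rot": [0,0,0]},
  {"dp": [0.023,0,0],"delta_rot": [0,0,0]},
  {"dp": [0.026,0,0],"delta_rot": [0,0,0]},
  {"dp": [0.028,0,0],"delta_rot": [0,0,0]},
  {"dp": [0.028,0,0],"delta_rot": [0,0,0]},
])

```text
clock: 14.85
tcp_pos: [0.5267, 0.0596, 0.0649]
ee_rot: [[0.0, 0.985, -0.175], [0.0, -0.175, -0.985], [-1.0, 0.0, -0.0]]
ft_force: [-1.4, 0.3, 4.9]
gripper_width: 0.0144
```

Run:
```python
from h import *
s=manip.sense();print(s['tcp_pos'],s['ft_force'],s['moment'])
```

```text
[0.5267 0.0596 0.0649] [-1.3882  0.2913  4.8596] [-0.0846  0.3425  0.0318]
```

play_rows([
  {"dp": [0,0,0],"delta_rot": [0,0,0]},
  {"dp": [0,0,0],"delta_rot": [0,0,0]},
  {"dp": [0,0,0],"delta_rot": [0,0,0]},
  {"dp": [-0.02,0,0],"delta_rot": [0,0,0]},
  {"dp": [-0.02,0,0],"delta_rot": [0,0,0]},
  {"dp": [-0.02,0,0],"delta_rot": [0,0,0]},
  {"dp": [-0.02,0,0],"delta_rot": [0,0,0]},
], gripper=-0.4)

```text
clock: 15.55
tcp_pos: [0.5266, 0.0596, 0.0683]
ee_rot: [[0.0, 0.985, -0.175], [0.0, -0.175, -0.985], [-1.0, 0.0, -0.0]]
ft_force: [-0.2, -0.3, 0.8]
gripper_width: 0.0634
```

Run:
```python
from h import *
plan((.5267,.0596,.034))
P={n:snap(n,f'{n}17.png') for n in('scene','side','wrist')}
tiles=[]
for n,(u0,v0) in {'scene':(280,195),'side':(285,205)}.items():
    im=cv2.cvtColor(P[n]['image'],cv2.COLOR_RGB2BGR)
    tiles.append(cv2.resize(im[v0:v0+60,u0:u0+40],None,fx=10,fy=10,interpolation=cv2.INTER_CUBIC))
cv2.imwrite('pics/t17.png',np.hstack(tiles))
```

```text
t 15.55 tcp [0.5266 0.0596 0.0683] F [-0.1952 -0.31    0.8001] w 0.06344478000380682
dp [0.1713 0.0004 0.    ] rot [-0.0003 -0.     -0.    ]
```

View pics/t17.png

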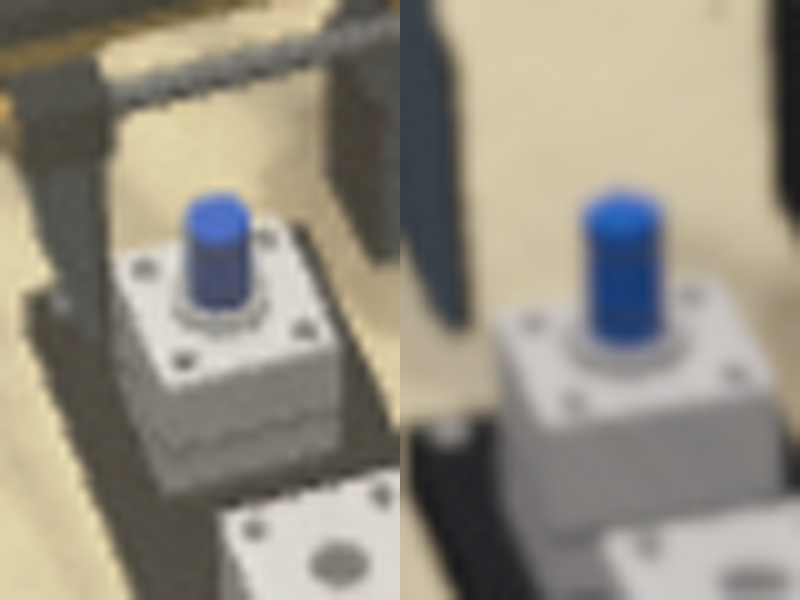

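View pics/wrist17.png

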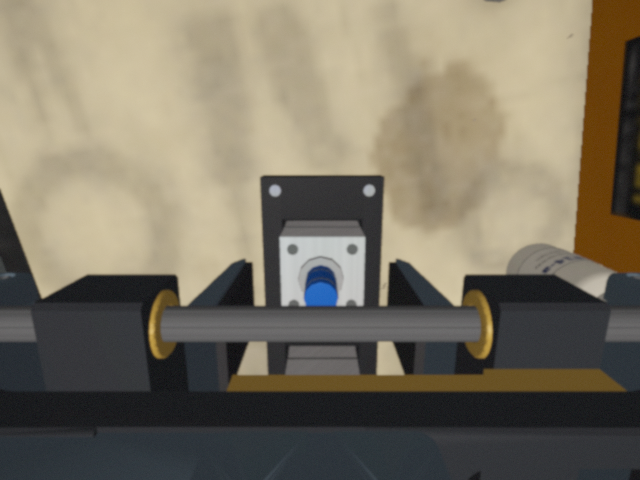

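play_rows([
  {"dp": [0.05,0,0],"delta_rot": [0,0,0]},
  {"dp": [0.1,0,0],"delta_rot": [0,0,0]},
  {"dp": [0.14,0,0],"delta_rot": [0,0,0]},
  {"dp": [0.16,0,0],"delta_rot": [0,0,0]},
  {"dp": [0.16,0,0],"delta_rot": [0,0,0]},
  {"dp": [0.16,0,0],"delta_rot": [0,0,0]},
])

```text
clock: 16.3
tcp_pos: [0.5267, 0.0596, 0.0362]
ee_rot: [[-0.0, 0.985, -0.175], [0.0, -0.175, -0.985], [-1.0, -0.0, -0.0]]
ft_force: [-0.2, -0.0, -0.2]
gripper_width: 0.0638
```

Run:
```python
from h import *
plan((.5267,.0596,.034))
P={n:snap(n,f'{n}18.png') for n in('scene','side')}
tiles=[]
for n,(u0,v0) in {'scene':(270,185),'side':(275,195)}.items():
    im=cv2.cvtColor(P[n]['image'],cv2.COLOR_RGB2BGR)
    tiles.append(cv2.resize(im[v0:v0+80,u0:u0+60],None,fx=6,fy=6,interpolation=cv2.INTER_CUBIC))
cv2.imwrite('pics/t18.png',np.hstack(tiles))
```

```text
t 16.3 tcp [0.5267 0.0596 0.0362] F [-0.1743 -0.0161 -0.2107] w 0.06375332350860635
dp [ 0.0108 -0.0001  0.0001] rot [-0.0004 -0.      0.    ]
```

View pics/t18.png

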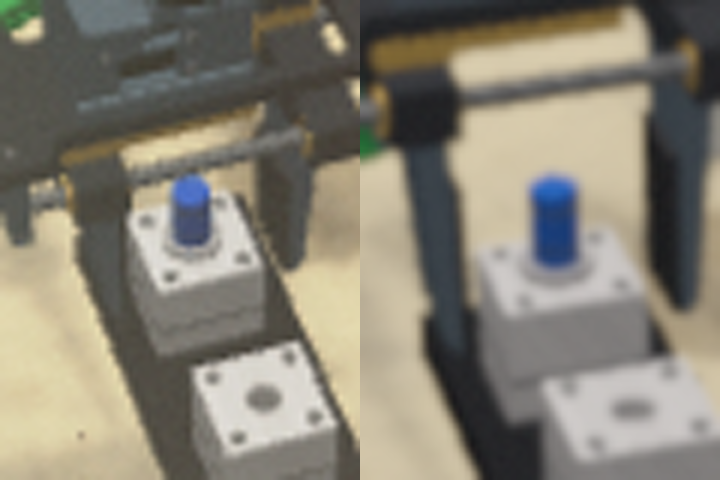

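play_rows([
  {"dp": [0,0,0],"delta_rot": [0,0,0]},
  {"dp": [0,0,0],"delta_rot": [0,0,0]},
  {"dp": [0,0,0],"delta_rot": [0,0,0]},
  {"dp": [0,0,0],"delta_rot": [0,0,0]},
  {"dp": [0,0,0],"delta_rot": [0,0,0]},
  {"dp": [0,0,0],"delta_rot": [0,0,0]},
], gripper=1, squeeze=8)

```text
clock: 17.0
tcp_pos: [0.5268, 0.0596, 0.0365]
ee_rot: [[0.001, 0.985, -0.175], [0.0, -0.175, -0.985], [-1.0, 0.001, -0.0]]
ft_force: [0.1, -0.2, 1.9]
gripper_width: 0.0441
```

```bash
python3 -c "
from h import *
plan((.5267,.0596,.06));print(manip.sense()['moment'])"
```

```text
t 17.0 tcp [0.5268 0.0596 0.0365] F [ 0.1286 -0.1956  1.8647] w 0.04414128312911503
dp [-0.1176 -0.0006  0.0001] rot [-0.0004 -0.0001 -0.0002]
[-0.127   0.1395  0.0378]
```

play_rows([
  {"dp": [0,0,0],"delta_rot": [0,0,0]},
  {"dp": [0,0,0],"delta_rot": [0,0,0]},
  {"dp": [-0.02,0,0],"delta_rot": [0,0,0]},
  {"dp": [-0.05,0,0],"delta_rot": [0,0,0]},
  {"dp": [-0.1,0,0],"delta_rot": [0,0,0]},
  {"dp": [-0.18,0,0],"delta_rot": [0,0,0]},
  {"dp": [-0.25,0,0],"delta_rot": [0,0,0]},
  {"dp": [-0.25,0,0],"delta_rot": [0,0,0]},
], gripper=1, squeeze=18)

```text
clock: 17.8
tcp_pos: [0.528, 0.0598, 0.0885]
ee_rot: [[0.004, 0.985, -0.175], [0.001, -0.175, -0.985], [-1.0, 0.004, -0.001]]
ft_force: [0.4, 0.7, -2.0]
gripper_width: 0.0439
```

Run:
```python
from h import *
plan((.519,.2915,.0862));print(manip.sense()['moment'])
p=snap('side','side19.png')
im=cv2.cvtColor(p['image'],cv2.COLOR_RGB2BGR)
cv2.imwrite('pics/t19.png',cv2.resize(im[140:300,220:400],None,fx=4,fy=4)[:600])
```

```text
t 17.8 tcp [0.528  0.0598 0.0885] F [ 0.3864  0.6636 -2.0403] w 0.04386419526802673
dp [ 0.012  -0.2469 -1.1328] rot [-0.0004 -0.0004 -0.0014]
[-0.0597  0.0268 -0.0013]
```

View pics/t19.png

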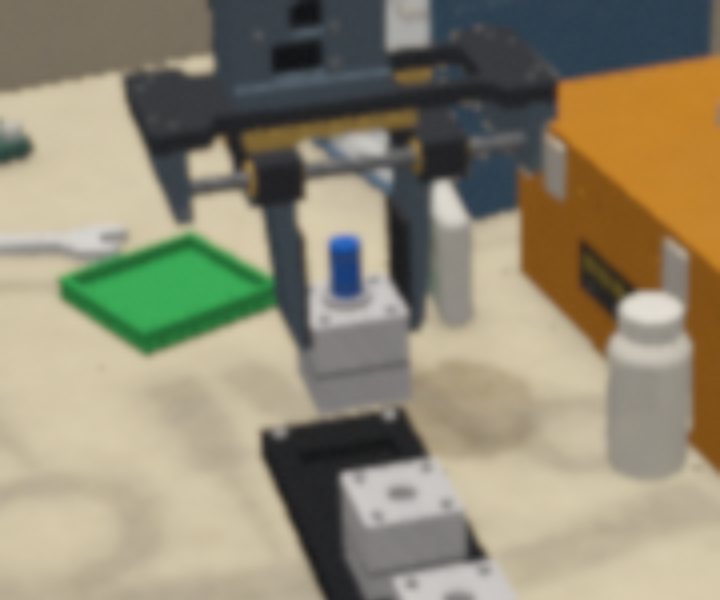

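Run:
```python
from h import *
p=manip.camera('scene');d=manip.camera('side')
print(ray(p,319,189,0),ray(p,313,183,0),ray(d,333,219,0), ray(d,327,211,0))
# height: top of object in side
b=ray(d,333,219,0)
for z in (.05,.08,.1,.12): print(z,proj(d,(b[0],b[1],z)))
```

```text
[ 0.6535  0.1947 -0.    ] [0.6507 0.2232 0.    ] [0.6499 0.2004 0.    ] [0.6557 0.2421 0.    ]
0.05 [332.5889 198.5352]
0.08 [332.3335 185.8202]
0.1 [332.1595 177.1538]
0.12 [331.9822 168.3308]
```

play_rows([
  {"dp": [0,-0.03,-0.1],"delta_rot": [0,0,0]},
  {"dp": [0,-0.07,-0.28],"delta_rot": [0,0,0]},
  {"dp": [0,-0.12,-0.48],"delta_rot": [0,0,0]},
  {"dp": [0,-0.17,-0.68],"delta_rot": [0,0,0]},
  {"dp": [0,-0.2,-0.85],"delta_rot": [0,0,0]},
  {"dp": [0,-0.24,-0.95],"delta_rot": [0,0,0]},
  {"dp": [0,-0.247,-1],"delta_rot": [0,0,0]},
  {"dp": [0,-0.247,-1],"delta_rot": [0,0,0]},
])

```text
clock: 18.75
tcp_pos: [0.5126, 0.2658, 0.0855]
ee_rot: [[-0.001, 0.985, -0.173], [-0.001, -0.173, -0.985], [-1.0, -0.001, 0.001]]
ft_force: [1.2, 0.1, -1.6]
gripper_width: 0.0436
```

play_rows([
  {"dp": [0,0,-0.07],"delta_rot": [0,0,0]},
  {"dp": [0,0,-0.13],"delta_rot": [0,0,0]},
  {"dp": [0,0,-0.13],"delta_rot": [0,0,0]},
  {"dp": [0,0,-0.13],"delta_rot": [0,0,0]},
])

```text
clock: 19.15
tcp_pos: [0.5176, 0.2905, 0.0862]
ee_rot: [[-0.0, 0.985, -0.175], [-0.0, -0.175, -0.985], [-1.0, -0.0, 0.0]]
ft_force: [0.9, -0.8, -0.7]
gripper_width: 0.044
```

Run:
```python
from h import *
plan((.519,.2915,.0335));print(manip.sense()['moment'])
for n in('side','scene'):
    p=snap(n,n+'20.png')
    q=proj(p,(.519,.2915,.03)).astype(int);print(q)
    im=cv2.cvtColor(p['image'],cv2.COLOR_RGB2BGR)
    cv2.imwrite(f'pics/t20{n}.png',cv2.resize(im[max(q[1]-70,0):q[1]+40,q[0]-60:q[0]+60],None,fx=5,fy=5)[:600])
```

```text
t 19.15 tcp [0.5176 0.2905 0.0862] F [ 0.9148 -0.8077 -0.7413] w 0.043969424335405786
dp [ 0.2634  0.0062 -0.0061] rot [-0.0003  0.0001  0.    ]
[-0.1011  0.0375  0.0031]
[261 203]
[258 175]
```

View pics/t20side.png

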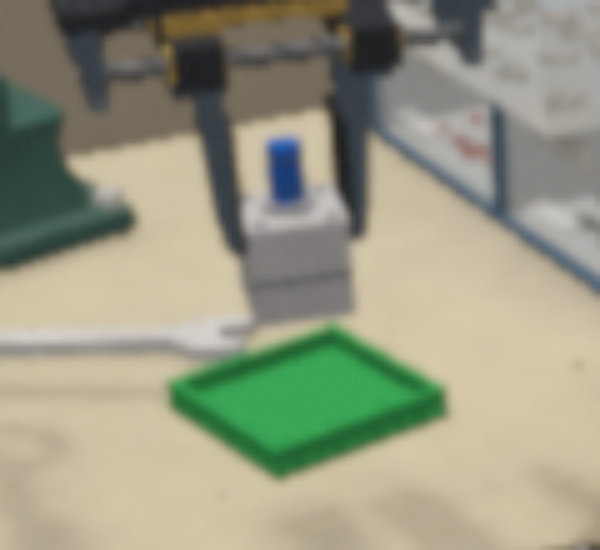

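View pics/t20scene.png

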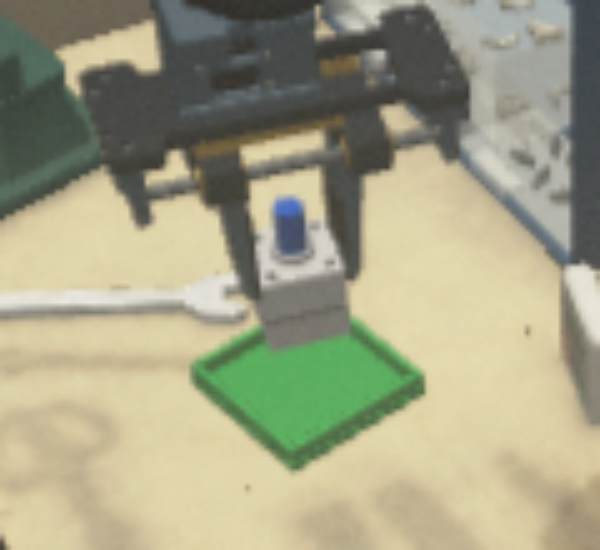

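play_rows([
  {"dp": [0.05,0,0],"delta_rot": [0,0,0]},
  {"dp": [0.12,0,0],"delta_rot": [0,0,0]},
  {"dp": [0.18,0,0],"delta_rot": [0,0,0]},
  {"dp": [0.22,0,0],"delta_rot": [0,0,0]},
  {"dp": [0.24,0,0],"delta_rot": [0,0,0]},
  {"dp": [0.252,0,0],"delta_rot": [0,0,0]},
  {"dp": [0.26,0,0],"delta_rot": [0,0,0]},
  {"dp": [0.26,0,0],"delta_rot": [0,0,0]},
])

```text
clock: 20.05
tcp_pos: [0.5176, 0.2909, 0.0344]
ee_rot: [[0.0, 0.985, -0.175], [0.0, -0.175, -0.985], [-1.0, 0.0, -0.0]]
ft_force: [0.1, 0.6, -1.1]
gripper_width: 0.0436
```

Run:
```python
from h import *
plan((.519,.2915,.0335));print(manip.sense()['moment'])
for n in('side',):
    p=snap(n,n+'21.png')
    q=proj(p,(.519,.2915,.03)).astype(int)
    im=cv2.cvtColor(p['image'],cv2.COLOR_RGB2BGR)
    cv2.imwrite(f'pics/t21{n}.png',cv2.resize(im[max(q[1]-70,0):q[1]+40,q[0]-60:q[0]+60],None,fx=5,fy=5)[:600])
```

```text
t 20.05 tcp [0.5176 0.2909 0.0344] F [ 0.065   0.6033 -1.0897] w 0.04355003644216243
dp [ 0.0046  0.0062 -0.0043] rot [-0.0003 -0.0001 -0.0001]
[-0.1011  0.0416  0.0348]
```

View pics/t21side.png

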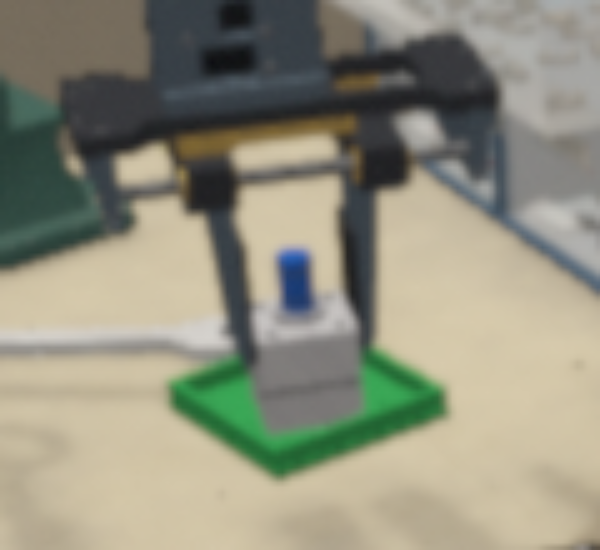

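play_rows([
  {"dp": [0.004,0,0],"delta_rot": [0,0,0]},
  {"dp": [0.008,0,0],"delta_rot": [0,0,0]},
  {"dp": [0.008,0,0],"delta_rot": [0,0,0]},
])

```text
clock: 20.4
tcp_pos: [0.5177, 0.291, 0.0335]
ee_rot: [[0.001, 0.985, -0.175], [0.001, -0.175, -0.985], [-1.0, 0.001, -0.001]]
ft_force: [-0.1, -0.0, 3.4]
gripper_width: 0.044
```

Contact: the block is on the tray floor. I'll open gently and back off.

play_rows([
  {"dp": [0,0,0],"delta_rot": [0,0,0]},
  {"dp": [0,0,0],"delta_rot": [0,0,0]},
  {"dp": [0,0,0],"delta_rot": [0,0,0]},
  {"dp": [0,0,0],"delta_rot": [0,0,0]},
  {"dp": [0,0,0],"delta_rot": [0,0,0]},
], gripper=-0.5)

```text
clock: 20.9
tcp_pos: [0.5174, 0.2907, 0.0325]
ee_rot: [[-0.0, 0.985, -0.175], [0.0, -0.175, -0.985], [-1.0, -0.0, 0.0]]
ft_force: [0.4, -0.2, 0.3]
gripper_width: 0.0684
```

play_rows([
  {"dp": [-0.1,0,0],"delta_rot": [0,0,0]},
  {"dp": [-0.25,0,0],"delta_rot": [0,0,0]},
  {"dp": [-0.45,0,0],"delta_rot": [0,0,0]},
  {"dp": [-0.6,0,0],"delta_rot": [0,0,0]},
  {"dp": [-0.7,0,0],"delta_rot": [0,0,0]},
  {"dp": [-0.7,0,0],"delta_rot": [0,0,0]},
])

```text
clock: 21.5
tcp_pos: [0.5192, 0.2917, 0.1759]
ee_rot: [[0.006, 0.985, -0.175], [0.003, -0.175, -0.985], [-1.0, 0.006, -0.004]]
ft_force: [0.1, -0.0, 0.1]
gripper_width: 0.0686
```

Run:
```python
from h import *
plan((.519,.2915,.0335))
tiles=[]
for n in('side','scene'):
    p=snap(n,n+'22.png')
    q=proj(p,(.5177,.291,.03)).astype(int)
    im=cv2.cvtColor(p['image'],cv2.COLOR_RGB2BGR)
    tiles.append(cv2.resize(im[q[1]-45:q[1]+35,q[0]-40:q[0]+40],None,fx=5,fy=5,interpolation=cv2.INTER_CUBIC))
    # predicted markers of the handle top / block
    print(n,[((proj(p,(.5177,.291,z))-q+[40,45])*5).round(0) for z in (.005,.05,.054,.080)], ray(p,0,0,0)[0]*0)
cv2.imwrite('pics/t22.png',np.hstack(tiles))
```

```text
t 21.5 tcp [0.5192 0.2917 0.1759] F [ 0.1016 -0.0065  0.0943] w 0.0685645531312979
dp [ 0.7121 -0.0045  0.0043] rot [-0.0004 -0.0014 -0.0018]
side [array([207., 279.]), array([198., 188.]), array([198., 180.]), array([192., 126.])] -0.0
scene [array([209., 260.]), array([201., 198.]), array([201., 193.]), array([197., 156.])] 0.0
```

View pics/t22.png

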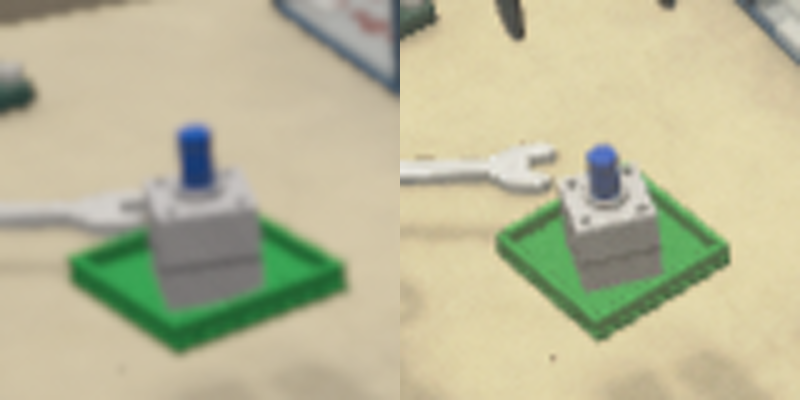

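View pics/scene22.png

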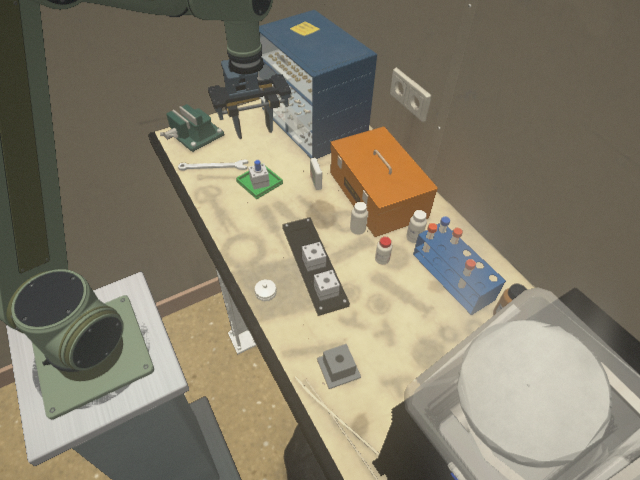

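```bash
python3 -c "
from rig import manip
print(manip.hand_in())"
```

```text
the job is handed in; nothing more can be done
None
```

The block from the left nest (nest_0) is in the green tray with the gauge standing fully home in it. The gripper is open and clear, and I handed the job in at about 21.6 s. No verdict came back.

- **Finding the block:** I tried the gauge only in nest_0. The wrist pictures of the middle and right bores already showed the inner ledge of an undersize bore, so I did not try those two.
- **Fit in the rack:** The gauge went down past 25 mm with under about 1 N of vertical force. It stopped at collar contact with about 5 N, well below the 30 N limit. The picture after release showed it home and upright.
- **Placing:** I carried the block and gauge together and touched down on the tray floor at about 3.4 N, aiming at the centre I had measured for the tray.
- **Last checks:** After release, the side and scene pictures showed the block flat near the tray's centre, with the gauge upright and its collar on the block. By eye, the bottles and disc filter were where they began, and the gripper was well above the work with near-zero force.
- **What disagreed:**
  - The fingertips turned out to be about level with the reported TCP, not 19 mm ahead of it. My first grasp therefore closed just above the handle, with about 5 N on it. I opened, went 15 mm lower and gripped properly.
  - The scene and side cameras differed by about 3.5 mm in x and in y. I aligned the pin with the bore relative to each other in all three views instead.

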